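# Close up the carver's chisel case

## Robot

A 6-joint arm with a two-finger parallel gripper is mounted at the origin on the work surface. World frame = base frame: x ahead of the robot, y to its left, z up, the work surface at z = 0. Lengths are in mm, angles in degrees, forces in N, time in s.
With the tool pointing down it reaches from about 250 to 775 mm from the base axis. Payload 8.9 kg.
Tool frame: the origin (TCP) lies at the centre of the arm's flange, where the gripper is bolted on; the fingertips stand ctrl.nose_length ahead of it and the grasp point (between the pads) lies 155 mm ahead of it (ctrl.nose_length is the distance from the TCP to the fingertips, in mm); z points along the fingers, y is the direction in which the jaws open and shut (so a half turn about z gives the same grasp; the last joint's range is limited). The gripper opens to 85 mm and grips with 20 to 120 N. Pads are 22 mm wide; open, the fingers measure 114 mm over their backs; the gripper's body (76 mm by 85 mm) begins 54 mm behind the grasp point. The pads swing forward as they close: fully open they stand 13 mm farther back than shut.
Start: joints at [67.076, 16.656, -8.789, 64.555, 0, 82.019], TCP at [135.367, 507.248, 404.705] pointing down, gripper open.
Joint ranges: [-144.48, 144.48], [-52.06, 99.96], [-74.48, 78.29], [-112.23, 115.85], [-86.99, 84.42], [-180, 180]. Speed limits (degrees/s): [127.2, 127.2, 159.86, 180, 180, 180].

## Interface

Orientations are given as [roll, pitch, yaw] about the fixed x, y, z axes, in that order (R = Rz(yaw) Ry(pitch) Rx(roll)).
In Python, from bench import ctrl gives the robot as it stands.
- The arm moves only by the tool drive_tool, never from a script. Its argument "targets" is a list of rows, each a list of 7 numbers: the shift along the tool's x, y, z in m, then the turn, a rotation vector about the tool's x, y, z in degrees, then the opening in per cent of the stroke, from 0 (shut) to 100 (fully open). A call has 1 to 8 rows; each row shifts and turns the pose as measured when the row begins, along the tool's axes as they then stand; what a row does not reach is not made up. A row lasts 1/12 s, in which the tool goes at most 41.7 mm and 7.16 degrees, less where a joint would pass 70% of its speed; a pose out of reach is approached as far as the arm can. A call with a gripper value outside its range is refused whole. The fingers move at their own pace and stop on an object; "force" is the grip in N (left out, the last holds). Time passes only in rows, so rows that do not move let the fingers close. It gives the time, the measured TCP pose, the force and the opening at its end, in the units of the state.
- ctrl.read_state(): the state, without advancing time (a new reading comes with each control period).
- ctrl.snapshot(name): name is "scene" or "top" or "wrist"; returns a dict with "frame" (400x640x3 uint8, red, green, blue), "fov_y" (degrees; the focal length in pixels is half the picture's height over the tangent of half this angle, whatever the lens; pixels are square), "cx", "cy" (the principal point, pixels), "xyz" and "rotation" of the camera in the world. Camera axes: x right, y up, looking along -z (the intrinsics and any distortion apply to the point x, -y, -z); pixel columns grow to the right and rows downward; lengths in mm; the calibration is good to about 2 mm. A picture is of the moment at which its call begins. There is no depth.
- ctrl.hand_in(): hands the job in, once; it reports no verdict.
The state is a dict: "time_s": time; "joints": joint angles; "qd": joint speeds; "joint_torque": joint torques, N m; "ee_pos": TCP position; "eef_rot": TCP orientation; "ft_force": force on the tool from outside, world axes, zero at the start; "torque": the same for the moment, N m; "grip_width": finger opening in mm.
Only numpy, scipy, OpenCV 4.12 (cv2) and the standard library are available. Lean on these libraries where they do the work, as an engineer would, in place of code of your own. Each camera call takes 0.05 s, during which the arm holds its last target.

## Task

Close up the wooden chisel case on the bench by pushing with the fingertips: push both of its open drawers fully home, then push the raised lid down, without slamming it, until it lies flat and shut. Do not lift anything or pull the drawers out, and leave the mallet, jar, stone and chisel on the bench where they are.

Things in the scene. Friction and masses are not known exactly. Their poses are not given: they have to be found in the camera images.
- case: Fixed wooden chisel case, 200 mm deep (x), 310 wide (y), 94 high without lid. Origin: centre of its underside, on the bench. +x runs from its front to its back, +y to the robot's left when unturned, z up; the front (x = -100 mm) looks roughly at the robot. Two bays centred at y = +75 and -75 mm hold the drawers; above them a shallow till with chisels, which the lid covers.
- drawer_a_front (a point): Centre of the flat front face of one of two like drawers, in either bay; x axis points into the case. Front board 135 x 56, 12 thick, from 10 to 66 mm above the bench. Loose, 190 mm long, 0.35 to 0.7 kg, slides easily on the waxed bay floor (1 to 4 N). Home: stopped by the bay's back, this point at case x = -100 mm, flush with the case's front. It starts 30 to 80 mm out.
- drawer_b_front (a point): The same point on the other drawer.
- lid (a joint): Lid angle in rad: 0 shut flat on the case, growing as its front edge rises; 0.9 to 1.2 at the start. A stiff friction hinge keeps it where it is left (about 0.55 N m), so it must be pushed all the way down.
- lid_hinge (a point): Middle of the lid's hinge axis (along the case's y axis): case x = +100, z = 94.5 mm. The lid board reaches 213 mm from it, 310 wide; its underside is in the plane of the axis, its outer (top) face 10 mm from that. A lip 8 mm thick hangs 34 mm below the board along the front edge; shut, it lies 5 mm in front of the case and overlaps the top 6 mm of the drawer fronts.
- lid_edge (a point): Middle of the lid's free front edge, on its outer (top) face, 213 mm from the hinge.
- mallet: Carver's mallet standing on its brass head, loose: head 60 mm across, 70 high, wooden handle up to 190 mm. Origin at its foot. Not to be disturbed.
- jar: Loose closed amber glass jar, 64 mm across, 100 high. Origin at its foot. Not to be disturbed.
- stone: Loose rounded grey stone, 100 mm across, 55 high. Origin at its foot. Not to be disturbed.
- chisel: Loose chisel lying on the bench, 190 mm long along its x axis, 22 wide and high, wooden handle on the -x side. Origin under its middle. Not to be disturbed.
Mind the look-alikes: they are no part of the job. Leave any black or grey look-alike of the part that bears drawer_a_front alone.

How it is judged:
By the outcome, as a careful person would: the job done as asked, in the order asked, and still so for the second after the job is handed in, with the robot touching nothing.
It also fails if it takes over 64 s, if anything falls off the work surface, if the arm or the gripper's body presses on something with over 40 N, if the wrist force passes 120 N, or if a joint passes its speed limit or range.

## Working session

There is one attempt and no reset: what is moved stays moved. The work goes in short steps, Python scripts to look and compute and a tool call to move; the robot and the scene stay as the last step left them, time stands still between calls to the robot, and variables do not carry over. Pictures are saved under pics/ and viewed, and the job is handed in when it is done.

Besides the shell and the picture viewer there is one more tool, called after "Call:" by a JSON object that holds its "method" and its "body", one argument or row to a line. drive_tool: Moves the arm, as the interface text tells. Its arguments: {"type":"object","properties":{"targets":{"type":"array","items":{"type":"array","items":{"type":"number"}}},"force":{"type":"number"}},"required":["targets"]}

```bash
ls; mkdir -p pics; python3 - <<'E'
from bench import ctrl
import cv2
s=ctrl.read_state();print(s);print(ctrl.nose_length)
for n in("scene","top","wrist"):
    d=ctrl.snapshot(n);cv2.imwrite(f"pics/{n}0.png",d["frame"][:,:,::-1])
    print(n,{k:v for k,v in d.items() if k!="frame"})
E
```

```text
pics
{'time_s': 0.0, 'joints': array([ 6.70757133e+01,  1.66896367e+01, -8.82963400e+00,  6.45548114e+01,
        4.95891257e-04,  8.20195127e+01]), 'qd': array([-0.01231606,  0.03888448, -0.0279585 ,  0.01554532,  0.06942447,
        0.03258469]), 'joint_torque': array([ 5.42039124e-04, -5.37144363e+01,  3.31368256e+01,  1.59493193e-02,
       -1.98499265e-04, -1.95814164e-05]), 'ee_pos': array([135.29020904, 507.05788715, 404.13508505]), 'eef_rot': array([-1.79926704e+02, -1.07763336e-02,  1.65056193e+02]), 'ft_force': array([ 0.50988894,  0.58945463, -0.56884792]), 'torque': array([-0.01893399,  0.01282122, -0.01802394]), 'grip_width': 85.33948561881816}
173.4
scene {'fov_y': 52.35175409993174, 'cx': 321.1929562594728, 'cy': 196.70362315619528, 'xyz': array([1084.54601372, -360.84730208,  947.91020285]), 'rotation': array([40.93344983,  0.46635587, 53.71738286])}
top {'fov_y': 47.264362594240936, 'cx': 329.14276228183803, 'cy': 194.66500557129746, 'xyz': array([ 311.17759967,   37.54602548, 1354.16505092]), 'rotation': array([  9.56622276,   0.86175191, -91.36874263])}
wrist {'fov_y': 67.9345071729297, 'cx': 321.27467590828593, 'cy': 197.96804279173887, 'xyz': array([ 58.82232929, 526.62477388, 372.98102766]), 'rotation': array([-1.80976972e+01,  4.73742152e-02,  7.50375029e+01])}
```

View pics/scene0.png

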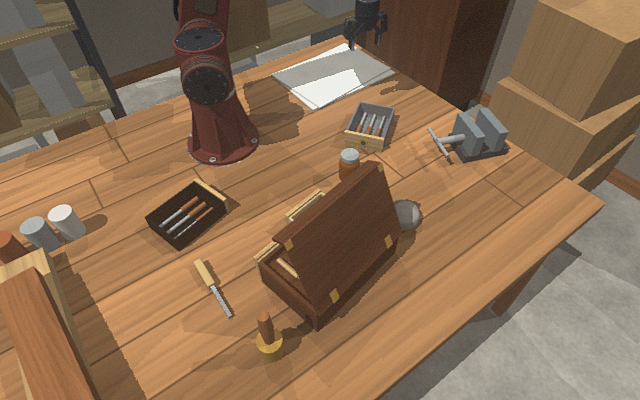

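View pics/top0.png

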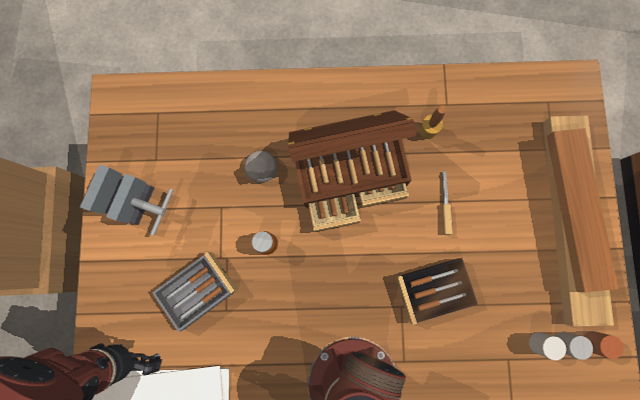

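View pics/wrist0.png

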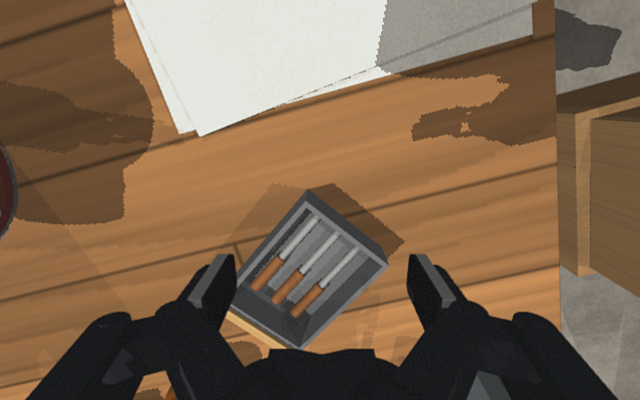

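```bash
cat > h.py <<'E'
import numpy as np,cv2
from scipy.spatial.transform import Rotation as R
def cam(d):
    f=d["frame"].shape[0]/2/np.tan(np.radians(d["fov_y"]/2))
    return f,R.from_euler("xyz",d["rotation"],degrees=True).as_matrix()
def ray(d,u,v):
    f,M=cam(d); r=M@np.array([(u-d["cx"])/f,-(v-d["cy"])/f,-1.]); return r
def pix2z(d,u,v,z):
    r=ray(d,u,v); c=np.array(d["xyz"]); return c+r*(z-c[2])/r[2]
def proj(d,P):
    f,M=cam(d); q=(np.atleast_2d(P)-d["xyz"])@M
    return np.c_[d["cx"]+f*q[:,0]/-q[:,2], d["cy"]+f*q[:,1]/q[:,2]]
def crop(d,x0,y0,x1,y1,name,k=4):
    im=d["frame"][y0:y1,x0:x1,::-1]
    cv2.imwrite("pics/"+name,cv2.resize(im,None,fx=k,fy=k,interpolation=cv2.INTER_CUBIC))
E
python3 - <<'E'
from bench import ctrl
from h import *
import pickle
t=ctrl.snapshot("top");s=ctrl.snapshot("scene")
pickle.dump((t,s),open("snap0.pkl","wb"))
crop(t,270,90,470,240,"topc.png",4)
crop(s,240,140,440,290,"scc.png",4)
for n,u,v,z in [("caseFL",303,206,94),("caseFR",411,178,94),("mallet",432,128,0),("jar",263,241,100),("stone",262,166,30),("chis",446,203,11)]:
    print(n,pix2z(t,u,v,z).round())
E
```

```text
caseFL [494. 125.  94.]
caseFR [ 565. -179.   94.]
mallet [ 739. -268.    0.]
jar [399. 236. 100.]
stone [627. 250.  30.]
chis [ 504. -293.   11.]
```

View pics/topc.png

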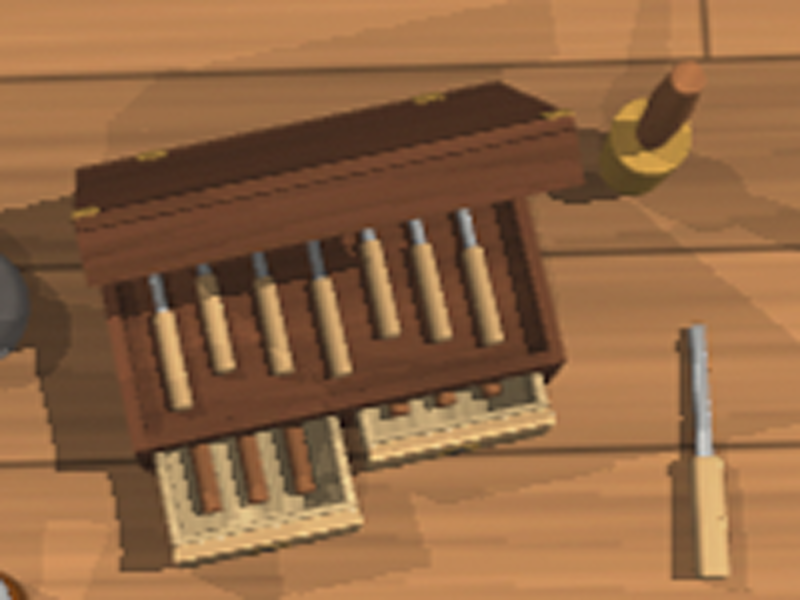

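View pics/scc.png

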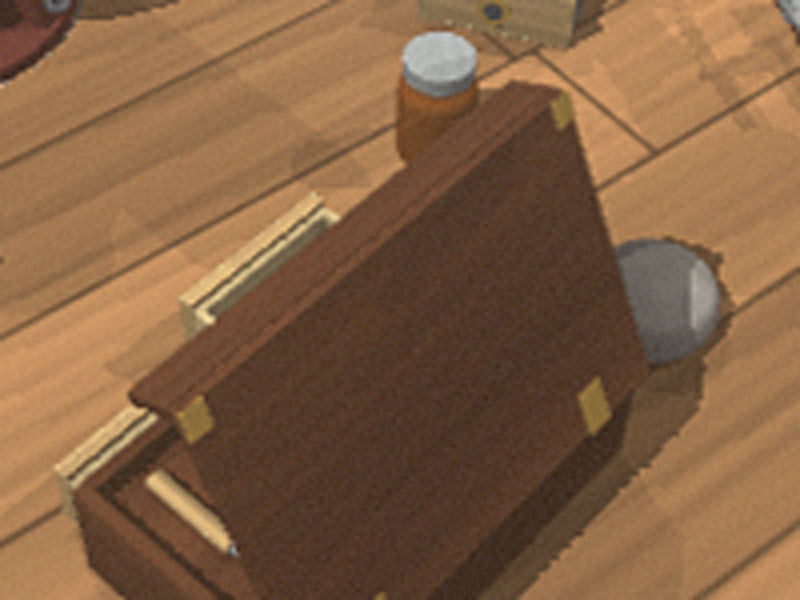

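```bash
cat > fit.py <<'E'
from h import *
from scipy.optimize import least_squares
def lidpt(r,y,h,t): # r from hinge, h above underside
    return np.array([100-r*np.cos(t)+h*np.sin(t)*1.0, y, 94.5+r*np.sin(t)+h*np.cos(t)])
def model(p):
    cx,cy,a,t,da,db=p
    L={}
    L["cFL"]=[-100,155,94];L["cFR"]=[-100,-155,94]
    for n,y,d in(("A",75,da),("B",-75,db)):
        for s,k in((1,"L"),(-1,"R")):
            L[n+k]=[-100-d,y+s*67.5,66]; L[n+k+"b"]=[-100-d,y+s*67.5,10]
    for s,k in((1,"L"),(-1,"R")):
        L["E"+k]=lidpt(213,s*155,10,t); L["P"+k]=lidpt(213,s*155,-34,t)
        L["H"+k]=lidpt(0,s*155,10,t)
    c,s=np.cos(a),np.sin(a)
    return {k:np.array([cx+c*v[0]-s*v[1],cy+s*v[0]+c*v[1],v[2]]) for k,v in L.items()}
def fit(obs,p0):
    # obs list of (snap,name,u,v)
    def res(p):
        m=model(p); return np.concatenate([proj(d,m[n])[0]-[u,v] for d,n,u,v in obs])
    r=least_squares(res,p0,loss="soft_l1"); return r.x,res(r.x).reshape(-1,2)
def overlay(d,p,box,name,k=4):
    x0,y0,x1,y1=box
    im=cv2.resize(d["frame"][y0:y1,x0:x1,::-1],None,fx=k,fy=k,interpolation=cv2.INTER_CUBIC).copy()
    m=model(p)
    for n,P in m.items():
        q=((proj(d,P)[0]-[x0,y0]+.5)*k).astype(int); cv2.circle(im,q.tolist(),3,(0,255,0),-1); cv2.putText(im,n,(q+4).tolist(),0,.4,(0,0,255),1)
    cv2.imwrite("pics/"+name,im)
E
python3 - <<'E'
from fit import *
import pickle
t,s=pickle.load(open("snap0.pkl","rb"))
T=lambda n,U,V:(t,n,270+U/4-.5,90+V/4-.5)
S=lambda n,U,V:(s,n,240+U/4-.5,140+V/4-.5)
obs=[T("cFL",146,452),T("cFR",565,358),T("EL",75,222),T("ER",577,122),T("PL",90,285),T("PR",583,183),T("AL",170,548),T("AR",360,510),T("BL",368,455),T("BR",553,412),
S("ER",180,410),S("EL",572,92)]
p,r=fit(obs,[600,-10,.23,1.0,60,40])
print(p, np.degrees(p[2]))
for o,q in zip(obs,r):print(o[1],q.round(1))
overlay(t,p,(270,90,470,240),"ov_t.png");overlay(s,p,(240,140,440,340),"ov_s.png",3)
pickle.dump(p,open("p.pkl","wb"))
E
```

```text
[ 6.31448750e+02 -8.52608386e+00  1.83207288e-01  1.11193463e+00
  7.00263246e+01  3.20250205e+01] 10.497004350492249
cFL [-3.3 -0.4]
cFR [0.3 0.4]
EL [-0.7 -1.1]
ER [-0.8 -2.1]
PL [-0.5  0.7]
PR [0.2 0.4]
AL [0.6 0.1]
AR [-0.2 -0.2]
BL [ 0.1 -0.5]
BR [0.  0.5]
ER [-1.4  1.4]
EL [-1.5 -0.8]
```

View pics/ov_t.png

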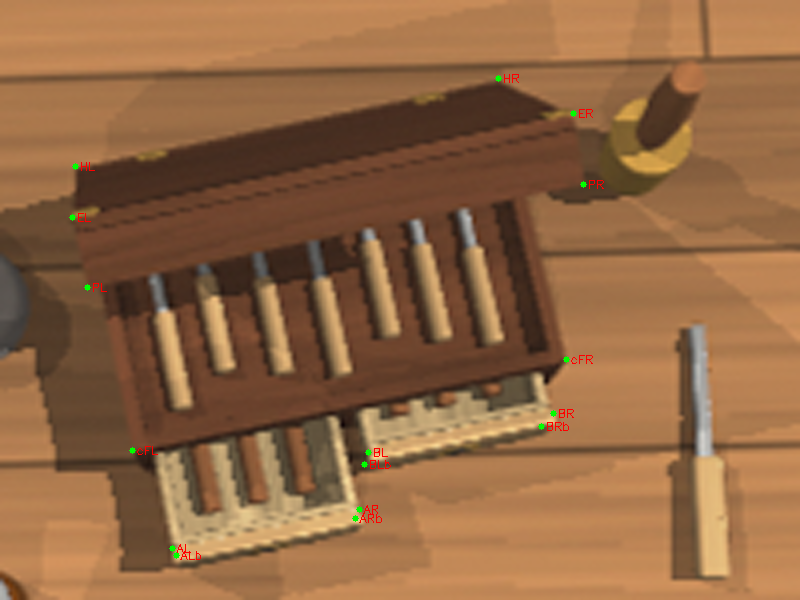

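View pics/ov_s.png

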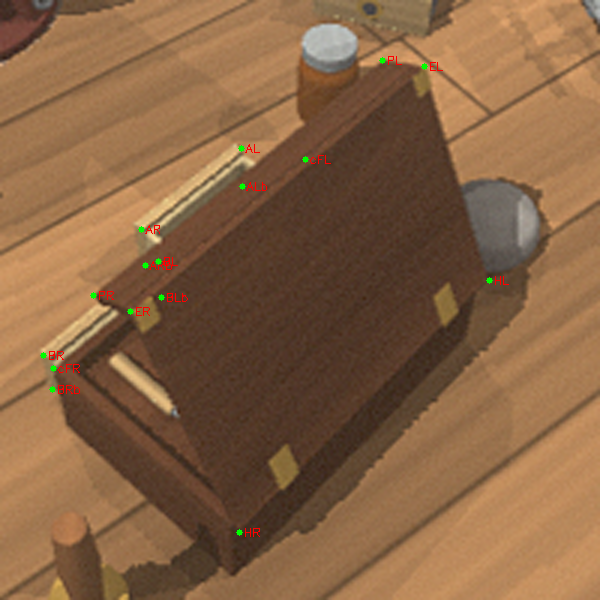

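Things that could be mistaken for the drawers: the grey look-alike drawer box at top-view pixel (190,290) and the black one at (437,290). The real drawers stick out of the case at (335,222) and (385,197), in pale wood. The close crop confirms that both sit in the case's bays. The lid is the tilted brown board around (352,140).

```bash
cat > plan.py <<'E'
from h import *
import pickle
def casef():
    p=pickle.load(open("p.pkl","rb")); a=p[2]
    return p,np.array([np.cos(a),np.sin(a),0]),np.array([-np.sin(a),np.cos(a),0])
def c2w(v):
    p,f,l=casef(); return np.array([p[0],p[1],0])+v[0]*f+v[1]*l+np.array([0,0,v[2]])
def toolR(alpha):  # z tilted forward by alpha, camera on the robot side
    p,f,l=casef(); u=np.array([0,0,1.]); al=np.radians(alpha)
    z=np.sin(al)*f-np.cos(al)*u; x=-(np.cos(al)*f+np.sin(al)*u)
    return np.c_[x,np.cross(z,x),z]
NOSE=173.4
def tcp(tip,Rm): return np.asarray(tip)-NOSE*Rm[:,2]
def plan(s,P,Rm,step=38,deg=6.5,g=0,n=None):
    p0=np.array(s["ee_pos"]);R0=R.from_euler("xyz",s["eef_rot"],degrees=True)
    rv=(R0.inv()*R.from_matrix(Rm)).as_rotvec(degrees=True)
    N=n or int(max(np.ceil(np.linalg.norm(P-p0)/step),np.ceil(np.linalg.norm(rv)/deg),1))
    Rc=R0
    print("N",N)
    for i in range(N):
        d=Rc.inv().apply((P-p0)/N)/1000
        print([round(float(x),4) for x in d]+[round(float(x),2) for x in rv/N]+[g],end=",\n")
        Rc=Rc*R.from_rotvec(rv/N,degrees=True)
def tipw(s): 
    return np.array(s["ee_pos"])+NOSE*R.from_euler("xyz",s["eef_rot"],degrees=True).as_matrix()[:,2]
def w2c(P):
    p,f,l=casef(); d=np.asarray(P)-[p[0],p[1],0]; return np.array([d@f,d@l,d[2]])
E
python3 - <<'E'
from plan import *
from bench import ctrl
s=ctrl.read_state()
Rm=toolR(40); t=tcp(c2w([-210,75,38]),Rm); print(t); t[2]=330
plan(s,t,Rm)
E
```

```text
[301.70537464   6.65395702 170.83210644]
N 15
[-0.0193, -0.0294, 0.005, -0.59, -2.62, -1.63, 0],
[-0.0182, -0.03, 0.0055, -0.59, -2.62, -1.63, 0],
[-0.0171, -0.0305, 0.006, -0.59, -2.62, -1.63, 0],
[-0.016, -0.0311, 0.0065, -0.59, -2.62, -1.63, 0],
[-0.0148, -0.0316, 0.0068, -0.59, -2.62, -1.63, 0],
[-0.0135, -0.032, 0.0072, -0.59, -2.62, -1.63, 0],
[-0.0123, -0.0325, 0.0074, -0.59, -2.62, -1.63, 0],
[-0.011, -0.0329, 0.0076, -0.59, -2.62, -1.63, 0],
[-0.0097, -0.0333, 0.0077, -0.59, -2.62, -1.63, 0],
[-0.0084, -0.0336, 0.0078, -0.59, -2.62, -1.63, 0],
[-0.0071, -0.0339, 0.0078, -0.59, -2.62, -1.63, 0],
[-0.0058, -0.0342, 0.0078, -0.59, -2.62, -1.63, 0],
[-0.0045, -0.0344, 0.0076, -0.59, -2.62, -1.63, 0],
[-0.0031, -0.0346, 0.0075, -0.59, -2.62, -1.63, 0],
[-0.0018, -0.0347, 0.0072, -0.59, -2.62, -1.63, 0],
```

Call:
{"method": "drive_tool", "body": {
  "targets": [
    [-0.019,-0.029,0.005,-0.6,-2.6,-1.6,0],
    [-0.018,-0.03,0.005,-0.6,-2.6,-1.6,0],
    [-0.017,-0.03,0.006,-0.6,-2.6,-1.6,0],
    [-0.016,-0.031,0.006,-0.6,-2.6,-1.6,0],
    [-0.015,-0.032,0.007,-0.6,-2.6,-1.6,0],
    [-0.013,-0.032,0.007,-0.6,-2.6,-1.6,0],
    [-0.012,-0.032,0.007,-0.6,-2.6,-1.6,0],
    [-0.011,-0.033,0.008,-0.6,-2.6,-1.6,0]
  ]
}}

```text
time_s: 0.92
ee_pos: [225.3, 236.8, 362.4]
eef_rot: [177.6, 22.1, 178.5]
ft_force: [1.5, 1.0, 0.3]
grip_width: -0.2
```

```bash
python3 - <<'E'
from plan import *
from bench import ctrl
s=ctrl.read_state()
Rm=toolR(40); t=tcp(c2w([-210,75,38]),Rm); t[2]=330
plan(s,t,Rm)
E
```

```text
N 7
[-0.0092, -0.0329, 0.0074, -0.55, -2.52, -1.53, 0],
[-0.008, -0.0332, 0.0074, -0.55, -2.52, -1.53, 0],
[-0.0067, -0.0335, 0.0074, -0.55, -2.52, -1.53, 0],
[-0.0055, -0.0337, 0.0074, -0.55, -2.52, -1.53, 0],
[-0.0043, -0.0339, 0.0073, -0.55, -2.52, -1.53, 0],
[-0.0031, -0.0341, 0.0071, -0.55, -2.52, -1.53, 0],
[-0.0019, -0.0342, 0.0069, -0.55, -2.52, -1.53, 0],
```

Call:
{"method": "drive_tool", "body": {
  "targets": [
    [-0.009,-0.033,0.007,-0.5,-2.5,-1.5,0],
    [-0.008,-0.033,0.007,-0.5,-2.5,-1.5,0],
    [-0.007,-0.033,0.007,-0.5,-2.5,-1.5,0],
    [-0.006,-0.034,0.007,-0.5,-2.5,-1.5,0],
    [-0.004,-0.034,0.007,-0.6,-2.5,-1.5,0],
    [-0.003,-0.034,0.007,-0.6,-2.5,-1.5,0],
    [-0.002,-0.034,0.007,-0.6,-2.6,-1.6,0]
  ]
}}

```text
time_s: 1.5
ee_pos: [284.7, 47.6, 336.7]
eef_rot: [179.1, 36.8, -171.8]
ft_force: [0.7, 0.3, -0.5]
grip_width: -0.2
```

```bash
python3 - <<'E'
from plan import *
from bench import ctrl
s=ctrl.read_state()
print(s["joints"].round(1),w2c(tipw(s)))
Rm=toolR(40); t=tcp(c2w([-210,75,38]),Rm)
plan(s,t,Rm)
E
```

```text
[-12.2 -25.1 -65.5  14.8  12.9 -16.6] [-226.72072312  116.96087471  197.93587934]
N 5
[0.0181, -0.009, 0.0277, -0.1, -0.63, -0.37, 0],
[0.0185, -0.009, 0.0275, -0.1, -0.63, -0.37, 0],
[0.0188, -0.0089, 0.0273, -0.1, -0.63, -0.37, 0],
[0.0192, -0.0088, 0.0271, -0.1, -0.63, -0.37, 0],
[0.0196, -0.0088, 0.0268, -0.1, -0.63, -0.37, 0],
```

Call:
{"method": "drive_tool", "body": {
  "targets": [
    [0.018,-0.009,0.028,-0.1,-0.6,-0.4,0],
    [0.019,-0.009,0.027,-0.1,-0.6,-0.4,0],
    [0.019,-0.009,0.027,-0.1,-0.6,-0.4,0],
    [0.019,-0.009,0.027,-0.1,-0.6,-0.4,0],
    [0.016,-0.007,0.022,-0.1,-0.6,-0.4,0],
    [0,0,0,0,0,0,0]
  ]
}}

```text
time_s: 2.0
ee_pos: [345.7, -13.0, 215.8]
eef_rot: [-179.9, 38.5, -169.3]
ft_force: [0.2, -0.2, -0.1]
grip_width: -0.1
```

```bash
python3 - <<'E'
from plan import *
from bench import ctrl
s=ctrl.read_state()
print(s["joints"].round(1),w2c(tipw(s)))
Rm=toolR(40); t=tcp(c2w([-180,75,38]),Rm)
plan(s,t,Rm)
d=ctrl.snapshot("wrist");cv2.imwrite("pics/w1.png",d["frame"][:,:,::-1])
d=ctrl.snapshot("top");crop(d,270,130,470,280,"t1.png")
E
```

```text
[-23.4   6.5 -74.2 -24.1  20.3 -27.9] [-173.92114382   47.87610411   80.06346683]
N 2
[0.0177, 0.0137, 0.0146, 0.03, -0.77, 0.1, 0],
[0.018, 0.0137, 0.0144, 0.03, -0.77, 0.1, 0],
```

View pics/t1.png

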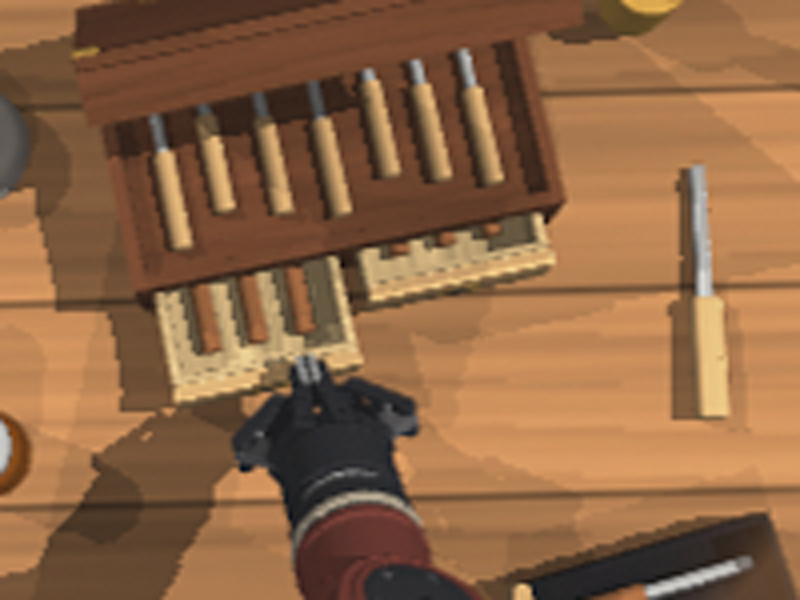

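View pics/w1.png

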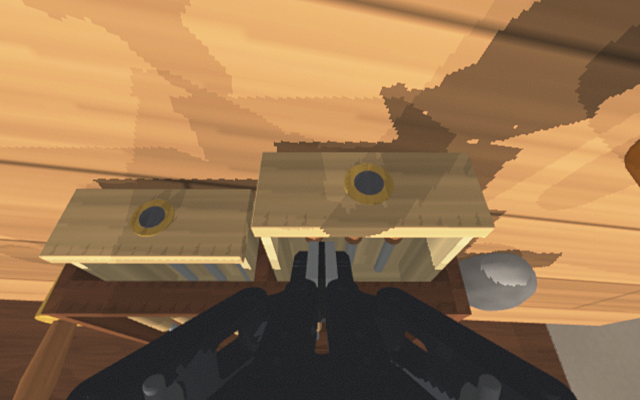

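The tips stopped over drawer A at about (308,370) because joint 3 is near its range limit. I'll switch to a steeper tool with 20° of tilt and go back around to the front.

```bash
python3 - <<'E'
from plan import *
from bench import ctrl
s=ctrl.read_state()
Rm=toolR(20); t=tcp(c2w([-215,75,110]),Rm)
print(t);plan(s,t,Rm,step=25,deg=4)
E
```

```text
[348.06931985  15.24449901 272.94270044]
N 5
[-0.0082, 0.0051, -0.0074, 0.0, 3.72, 0.05, 0],
[-0.0077, 0.0051, -0.008, 0.0, 3.72, 0.05, 0],
[-0.0072, 0.0051, -0.0084, 0.0, 3.72, 0.05, 0],
[-0.0066, 0.0051, -0.0089, 0.0, 3.72, 0.05, 0],
[-0.006, 0.0051, -0.0093, 0.0, 3.72, 0.05, 0],
```

Call:
{"method": "drive_tool", "body": {
  "targets": [
    [-0.008,0.005,-0.008,0,3.7,0,0],
    [-0.008,0.005,-0.008,0,3.7,0,0],
    [-0.007,0.005,-0.009,0,3.7,0,0],
    [-0.007,0.005,-0.009,0,3.7,0,0],
    [-0.006,0.005,-0.009,0,3.7,0,0],
    [0,0,0,0,0,0,0]
  ]
}}

```text
time_s: 2.6
ee_pos: [340.5, 19.9, 285.1]
eef_rot: [-179.5, 19.9, -169.1]
ft_force: [0.2, 1.0, 1.3]
grip_width: -0.2
```

```bash
python3 - <<'E'
from plan import *
from bench import ctrl
s=ctrl.read_state();print(s["joints"].round(1),w2c(tipw(s)))
Rm=toolR(20); t=tcp(c2w([-215,75,36]),Rm)
print(t);plan(s,t,Rm,step=25,deg=4)
E
```

```text
[-12.3  -4.8 -56.6  19.6   7.3 -21.9] [-221.93962666   80.00734242  122.08062699]
[348.06931985  15.24449901 198.94270044]
N 4
[0.0058, -0.0013, 0.0208, -0.08, -0.03, 0.1, 0],
[0.0058, -0.0014, 0.0208, -0.08, -0.03, 0.1, 0],
[0.0058, -0.0014, 0.0208, -0.08, -0.03, 0.1, 0],
[0.0058, -0.0015, 0.0208, -0.08, -0.03, 0.1, 0],
```

Call:
{"method": "drive_tool", "body": {
  "targets": [
    [0.006,-0.001,0.021,0,0,0,0],
    [0.006,-0.001,0.021,0,0,0,0],
    [0.006,-0.001,0.02,0,0,0,0],
    [0.006,-0.002,0.02,0,0,0,0],
    [0,0,0,0,0,0,0]
  ]
}}

```text
time_s: 3.02
ee_pos: [346.9, 17.8, 206.5]
eef_rot: [-178.9, 21.7, -168.4]
ft_force: [-1.5, 0.7, -0.0]
grip_width: 0.0
```

```bash
python3 - <<'E'
from plan import *
from bench import ctrl
s=ctrl.read_state();print(s["joints"].round(1),w2c(tipw(s)))
d=ctrl.snapshot("top");crop(d,270,130,470,280,"t2.png")
Rm=toolR(20); t=tcp(c2w([-130,75,36]),Rm)
print(t);plan(s,t,Rm,step=12,deg=4)
E
```

```text
[-12.6   6.8 -64.5  -1.7   7.7 -22.6] [-210.76413053   75.71812114   45.47174005]
[431.64679676  30.73014894 198.94270044]
N 8
[-0.0096, -0.0005, 0.0049, -0.09, 0.22, 0.12, 0],
[-0.0096, -0.0004, 0.0048, -0.09, 0.22, 0.12, 0],
[-0.0096, -0.0004, 0.0048, -0.09, 0.22, 0.12, 0],
[-0.0097, -0.0004, 0.0047, -0.09, 0.22, 0.12, 0],
[-0.0097, -0.0004, 0.0047, -0.09, 0.22, 0.12, 0],
[-0.0097, -0.0004, 0.0047, -0.09, 0.22, 0.12, 0],
[-0.0097, -0.0004, 0.0046, -0.09, 0.22, 0.12, 0],
[-0.0097, -0.0004, 0.0046, -0.09, 0.22, 0.12, 0],
```

View pics/t2.png

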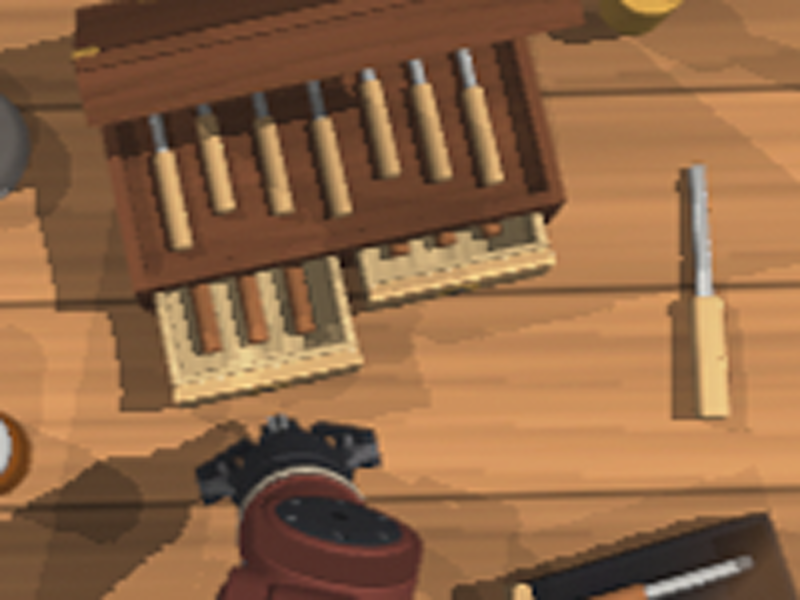

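The fingers at (280,420) are in front of drawer A's face centre at (268,393) and low enough. I'll push along the case's x axis.

Call:
{"method": "drive_tool", "body": {
  "targets": [
    [-0.01,0,0.005,0,0,0,0],
    [-0.01,0,0.005,0,0,0,0],
    [-0.01,0,0.005,0,0,0,0],
    [-0.01,0,0.005,0,0,0,0],
    [-0.01,0,0.005,0,0.2,0,0],
    [-0.01,0,0.005,0,0.2,0,0],
    [-0.01,0,0.005,0,0.2,0,0],
    [-0.01,0,0.004,0,0.2,0,0]
  ]
}}

```text
time_s: 3.73
ee_pos: [441.7, 38.2, 208.4]
eef_rot: [-178.8, 21.5, -168.4]
ft_force: [-2.3, -1.4, -1.2]
grip_width: -0.1
```

```bash
python3 - <<'E'
from plan import *
from bench import ctrl
s=ctrl.read_state();print(s["joints"].round(1),w2c(tipw(s)),s["ft_force"].round(1))
d=ctrl.snapshot("top");crop(d,270,130,470,280,"t3.png")
Rm=toolR(20); t=tcp(c2w([-110,75,36]),Rm)
print(t);plan(s,t,Rm,step=4,deg=4)
E
```

```text
[ -6.4  14.9 -51.8   2.3   5.3 -16.8] [-114.36347264   77.96152473   47.16660256] [-2.3 -1.4 -1.2]
[451.31208545  34.37383128 198.94270044]
N 4
[-0.0011, -0.0013, 0.003, -0.21, 0.39, 0.26, 0],
[-0.0012, -0.0014, 0.003, -0.21, 0.39, 0.26, 0],
[-0.0012, -0.0014, 0.003, -0.21, 0.39, 0.26, 0],
[-0.0012, -0.0014, 0.003, -0.21, 0.39, 0.26, 0],
```

View pics/t3.png

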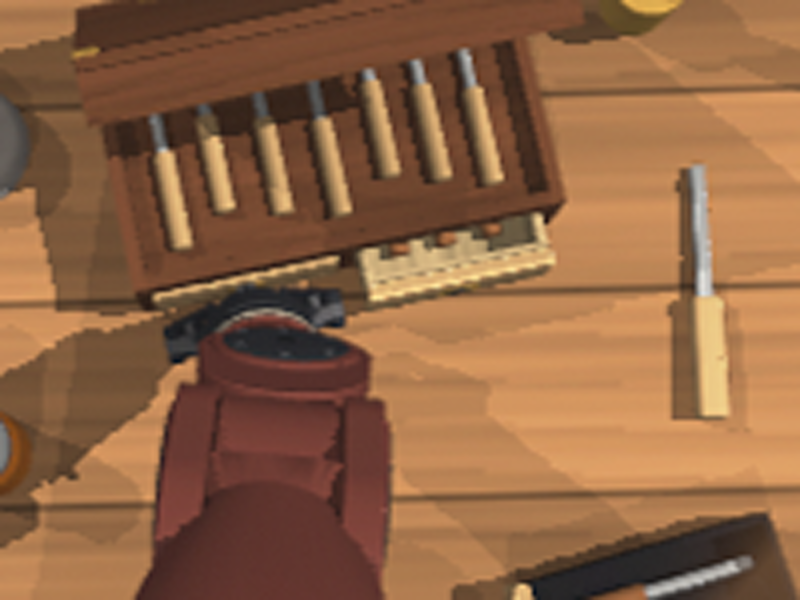

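Call:
{"method": "drive_tool", "body": {
  "targets": [
    [-0.002,0,0.001,0,0,0,0],
    [-0.002,0,0.001,0,0,0,0],
    [-0.002,0,0.001,0,0,0,0]
  ]
}}

```text
time_s: 4.03
ee_pos: [447.3, 39.8, 207.8]
eef_rot: [-178.6, 21.1, -168.4]
ft_force: [-12.5, -4.2, 8.7]
grip_width: -0.1
```

```bash
python3 - <<'E'
from plan import *
from bench import ctrl
s=ctrl.read_state();print(w2c(tipw(s)),s["ft_force"].round(1))
E
```

```text
[-109.93999564   78.06462774   45.9842219 ] [-12.5  -4.2   8.7]
```

Call:
{"method": "drive_tool", "body": {
  "targets": [
    [-0.002,0,0.001,0,0,0,0],
    [-0.001,0,0,0,0,0,0],
    [0,0,0,0,0,0,0]
  ]
}}

```text
time_s: 4.28
ee_pos: [447.6, 40.6, 207.7]
eef_rot: [-178.5, 20.7, -168.4]
ft_force: [-0.1, -0.3, -0.3]
grip_width: -0.3
```

```bash
python3 - <<'E'
from plan import *
from bench import ctrl
s=ctrl.read_state();print(w2c(tipw(s)),s["ft_force"].round(1))
d=ctrl.snapshot("top");crop(d,270,130,470,280,"t4.png")
Rm=toolR(20); t=tcp(c2w([-160,77,45]),Rm)
plan(s,t,Rm,step=30,deg=4)
E
```

```text
[-110.47690797   78.48209528   45.58112767] [-0.1 -0.3 -0.3]
N 2
[0.0222, -0.0022, -0.0084, -0.55, 0.35, 0.49, 0],
[0.0223, -0.0023, -0.0083, -0.55, 0.35, 0.49, 0],
```

View pics/t4.png

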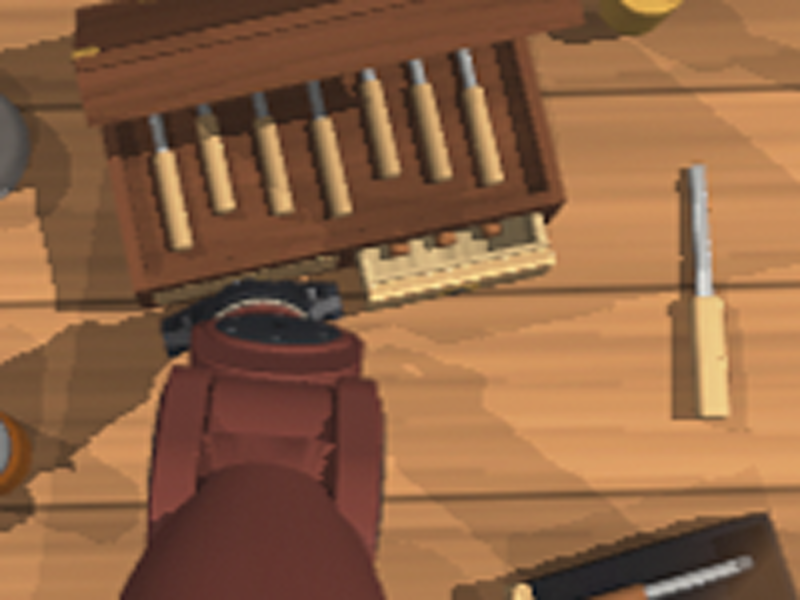

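Call:
{"method": "drive_tool", "body": {
  "targets": [
    [0.022,0,-0.008,-0.5,0,0.5,0],
    [0.022,0,-0.008,-0.5,0,0.5,0],
    [0.022,0,-0.008,-0.5,0,0.5,0],
    [0,0,0,0,0,0,0]
  ]
}}

```text
time_s: 4.67
ee_pos: [379.6, 27.9, 208.6]
eef_rot: [179.4, 21.2, -169.9]
ft_force: [-1.7, 0.8, -0.9]
grip_width: -0.1
```

```bash
python3 - <<'E'
from plan import *
from bench import ctrl
s=ctrl.read_state();print(s["joints"].round(1),w2c(tipw(s)),s["ft_force"].round(1))
d=ctrl.snapshot("top");crop(d,270,130,470,280,"t5.png")
Rm=toolR(20); t=tcp(c2w([-172,-75,38]),Rm)
plan(s,t,Rm,step=26,deg=4)
E
```

```text
[-10.    9.6 -59.6   1.    7.7 -18.8] [-178.33861414   83.19566384   46.91741437] [-1.7  0.8 -0.9]
N 7
[-0.0011, -0.0224, 0.0013, 0.07, 0.17, -0.06, 0],
[-0.001, -0.0224, 0.0014, 0.07, 0.17, -0.06, 0],
[-0.001, -0.0224, 0.0014, 0.07, 0.17, -0.06, 0],
[-0.001, -0.0224, 0.0014, 0.07, 0.17, -0.06, 0],
[-0.001, -0.0224, 0.0014, 0.07, 0.17, -0.06, 0],
[-0.001, -0.0224, 0.0015, 0.07, 0.17, -0.06, 0],
[-0.001, -0.0224, 0.0015, 0.07, 0.17, -0.06, 0],
```

View pics/t5.png

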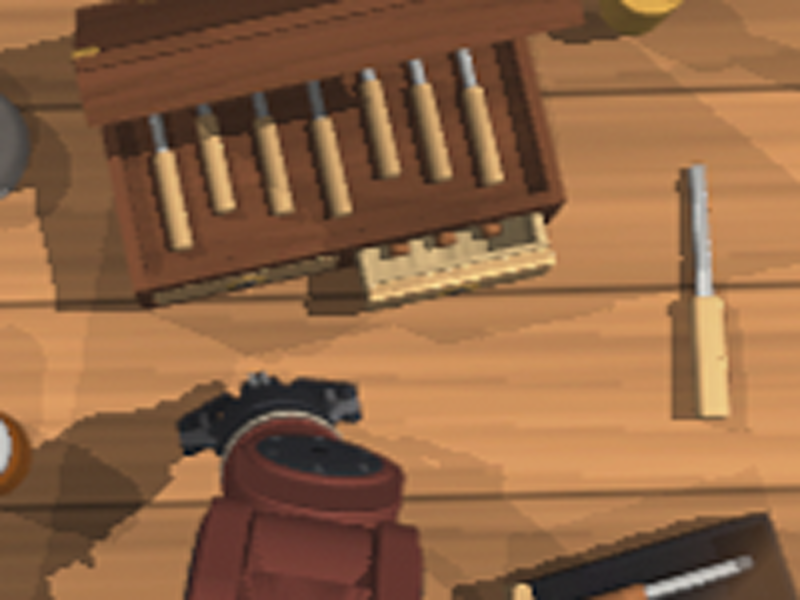

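Drawer A now looks flush: only the front face at (245,280) shows. Next I'll move sideways to drawer B.

Call:
{"method": "drive_tool", "body": {
  "targets": [
    [0,-0.023,0.001,0,0.1,0,0],
    [0,-0.023,0.001,0,0.1,0,0],
    [0,-0.023,0.001,0,0.1,0,0],
    [0,-0.022,0.001,0,0.1,0,0],
    [0,-0.022,0.001,0,0.1,0,0],
    [0,-0.022,0.001,0,0.1,0,0],
    [0,-0.022,0.001,0,0.1,0,0],
    [0,0,0,0,0,0,0]
  ]
}}

```text
time_s: 5.38
ee_pos: [425.3, -135.7, 207.5]
eef_rot: [-179.8, 21.9, -169.2]
ft_force: [0.9, 0.6, -0.1]
grip_width: -0.3
```

```bash
python3 - <<'E'
from plan import *
from bench import ctrl
s=ctrl.read_state();print(s["joints"].round(1),w2c(tipw(s)),s["ft_force"].round(1))
d=ctrl.snapshot("top");crop(d,270,130,470,280,"t6.png")
Rm=toolR(20); t=tcp(c2w([-122,-75,38]),Rm)
plan(s,t,Rm,step=8,deg=4)
E
```

```text
[-32.   16.2 -49.3   8.   14.5 -40.7] [-161.33715923  -87.8323976    46.51962362] [ 0.9  0.6 -0.1]
N 6
[-0.0065, 0.0021, 0.0038, -0.02, 0.31, 0.04, 0],
[-0.0065, 0.0021, 0.0037, -0.02, 0.31, 0.04, 0],
[-0.0065, 0.0021, 0.0037, -0.02, 0.31, 0.04, 0],
[-0.0066, 0.0021, 0.0037, -0.02, 0.31, 0.04, 0],
[-0.0066, 0.0021, 0.0036, -0.02, 0.31, 0.04, 0],
[-0.0066, 0.0021, 0.0036, -0.02, 0.31, 0.04, 0],
```

View pics/t6.png

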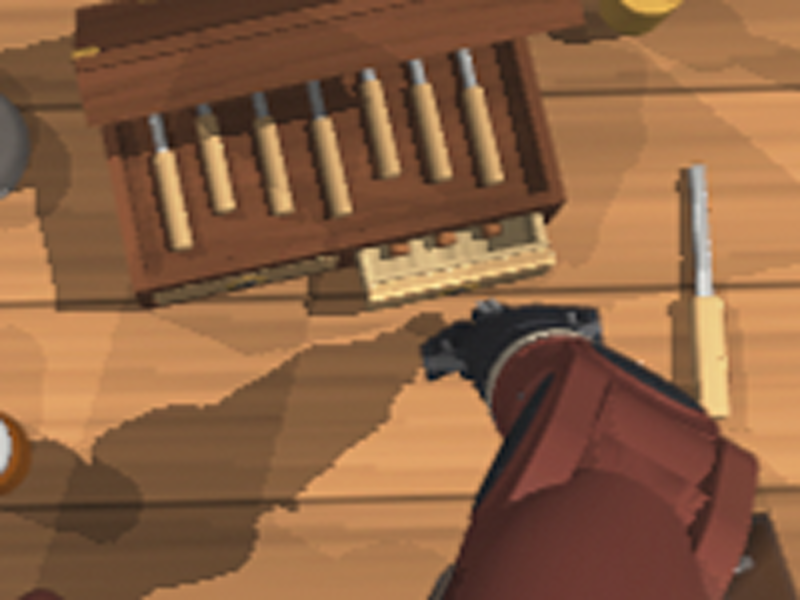

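Call:
{"method": "drive_tool", "body": {
  "targets": [
    [0,0.012,0.003,0,0,0,0],
    [-0.007,0,0.003,0,0.2,0,0],
    [-0.007,0,0.003,0,0.2,0,0],
    [-0.007,0,0.003,0,0.2,0,0],
    [-0.007,0,0.003,0,0.2,0,0],
    [-0.006,0,0.002,0,0,0,0]
  ]
}}

```text
time_s: 5.93
ee_pos: [462.0, -109.8, 203.4]
eef_rot: [-179.9, 20.8, -169.1]
ft_force: [-6.3, -3.1, -0.1]
grip_width: 0.1
```

```bash
python3 - <<'E'
from plan import *
from bench import ctrl
s=ctrl.read_state();print(w2c(tipw(s)),s["ft_force"].round(1))
E
```

```text
[-123.35591223  -68.5484113    41.3252497 ] [-6.3 -3.1 -0.1]
```

Call:
{"method": "drive_tool", "body": {
  "targets": [
    [-0.004,0,0.002,0,0,0,0],
    [-0.003,0,0.001,0,0,0,0],
    [-0.002,0,0.001,0,0,0,0],
    [-0.002,0,0.001,0,0,0,0]
  ]
}}

```text
time_s: 6.27
ee_pos: [467.7, -106.1, 199.1]
eef_rot: [-179.9, 19.4, -169.4]
ft_force: [-14.2, -4.9, 10.2]
grip_width: -0.1
```

```bash
python3 - <<'E'
from plan import *
from bench import ctrl
s=ctrl.read_state();print(w2c(tipw(s)),s["ft_force"].round(1))
d=ctrl.snapshot("top");crop(d,270,130,470,280,"t7.png")
E
```

```text
[-121.28166738  -66.40407183   35.47052242] [-14.2  -4.9  10.2]
```

View pics/t7.png

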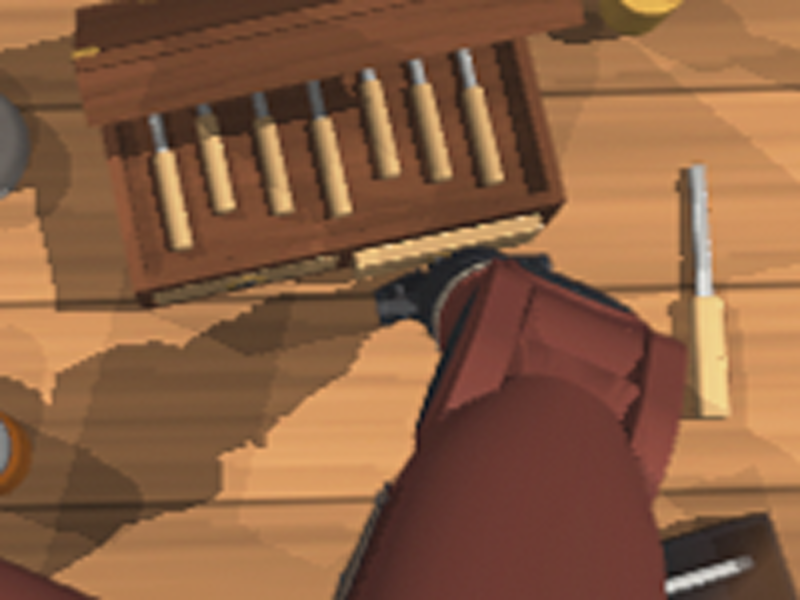

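Call:
{"method": "drive_tool", "body": {
  "targets": [
    [-0.005,-0.001,0.001,0,0,0,0],
    [-0.005,-0.001,0.001,0,0,0,0],
    [-0.005,0,0.001,0,0,0,0]
  ]
}}

```text
time_s: 6.57
ee_pos: [472.7, -103.8, 196.5]
eef_rot: [179.9, 17.5, -169.9]
ft_force: [-27.1, -9.3, 18.8]
grip_width: 0.1
```

```bash
python3 - <<'E'
from plan import *
from bench import ctrl
s=ctrl.read_state();print(w2c(tipw(s)),s["ft_force"].round(1))
E
```

```text
[-121.18473826  -65.0030174    31.13649105] [-27.1  -9.3  18.8]
```

Progress has stalled and the force is rising, so I'll back off and look for a jam or something being hit.

Call:
{"method": "drive_tool", "body": {
  "targets": [
    [0.012,0,-0.012,0,0,0,0],
    [0.02,-0.002,-0.015,0,-0.8,0,0],
    [0.02,-0.002,-0.015,0,-0.8,0,0],
    [0.02,-0.002,-0.015,0,-0.8,0,0],
    [0,0,0,0,0,0,0]
  ]
}}

```text
time_s: 6.98
ee_pos: [388.6, -123.9, 228.4]
eef_rot: [179.9, 19.9, -169.7]
ft_force: [-0.2, -0.3, -0.5]
grip_width: -0.3
```

```bash
python3 - <<'E'
from plan import *
from bench import ctrl
s=ctrl.read_state();print(s["ee_pos"],s["eef_rot"],w2c(tipw(s)),s["ft_force"].round(1))
d=ctrl.snapshot("top");crop(d,290,140,430,220,"t8.png",5)
pickle.dump(d,open("snap8.pkl","wb"))
d=ctrl.snapshot("wrist");cv2.imwrite("pics/w8.png",d["frame"][:,:,::-1])
E
```

```text
[ 388.5958648  -123.91595908  228.44903047] [ 179.93278336   19.93740917 -169.69932054] [-200.6822422   -69.214002     65.44175229] [-0.2 -0.3 -0.5]
```

View pics/t8.png

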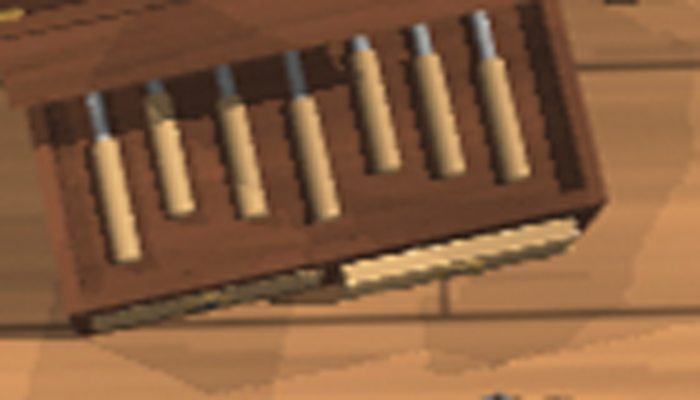

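View pics/w8.png

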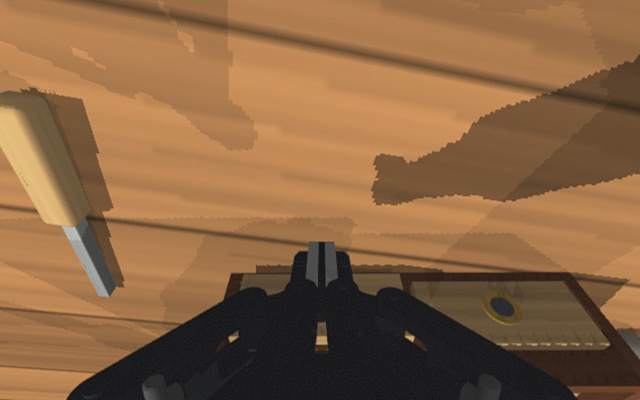

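Drawer B is still about 12 mm out: its pale board top shows along (340–580, 225–275). With a low tip the gripper body was probably hitting the case's front edge. I'll use more tilt and push higher on the face.

```bash
python3 - <<'E'
from plan import *
from bench import ctrl
s=ctrl.read_state()
Rm=toolR(36); t=tcp(c2w([-160,-76,52]),Rm)
plan(s,t,Rm,step=15,deg=3)
E
```

```text
N 6
[0.0028, -0.001, 0.0054, -0.02, -2.66, -0.03, 0],
[0.0031, -0.001, 0.0053, -0.02, -2.66, -0.03, 0],
[0.0033, -0.001, 0.0051, -0.02, -2.66, -0.03, 0],
[0.0035, -0.001, 0.005, -0.02, -2.66, -0.03, 0],
[0.0038, -0.001, 0.0048, -0.02, -2.66, -0.03, 0],
[0.004, -0.001, 0.0046, -0.02, -2.66, -0.03, 0],
```

Call:
{"method": "drive_tool", "body": {
  "targets": [
    [0.003,-0.001,0.005,0,-2.7,0,0],
    [0.003,-0.001,0.005,0,-2.7,0,0],
    [0.003,-0.001,0.005,0,-2.7,0,0],
    [0.004,-0.001,0.005,0,-2.7,0,0],
    [0.004,-0.001,0.005,0,-2.7,0,0],
    [0.004,-0.001,0.005,0,-2.7,0,0],
    [0,0,0,0,0,0,0]
  ]
}}

```text
time_s: 7.67
ee_pos: [397.6, -132.7, 192.7]
eef_rot: [-179.5, 37.4, -169.0]
ft_force: [-0.3, 0.4, -1.0]
grip_width: 0.1
```

```bash
python3 - <<'E'
from plan import *
from bench import ctrl
s=ctrl.read_state();print(s["joints"].round(1),w2c(tipw(s)),s["eef_rot"])
Rm=toolR(36); t=tcp(c2w([-120,-76,50]),Rm)
plan(s,t,Rm,step=8,deg=3)
E
```

```text
[-38.2  16.8 -62.2 -16.   27.  -42.4] [-147.1489958   -80.04392457   55.03453698] [-179.52539925   37.42898053 -169.02010088]
N 4
[-0.0057, 0.0009, 0.0051, -0.05, 0.36, 0.1, 0],
[-0.0057, 0.0009, 0.0051, -0.05, 0.36, 0.1, 0],
[-0.0058, 0.0009, 0.0051, -0.05, 0.36, 0.1, 0],
[-0.0058, 0.0009, 0.005, -0.05, 0.36, 0.1, 0],
```

Call:
{"method": "drive_tool", "body": {
  "targets": [
    [-0.006,0.001,0.005,0,0,0,0],
    [-0.006,0.001,0.005,0,0,0,0],
    [-0.006,0.001,0.005,0,0,0,0],
    [-0.005,0,0.003,0,0,0,0],
    [-0.003,0,0.002,0,0,0,0]
  ]
}}

```text
time_s: 8.08
ee_pos: [432.9, -122.4, 191.5]
eef_rot: [-179.6, 36.8, -169.2]
ft_force: [-2.9, -0.6, 0.8]
grip_width: 0.1
```

```bash
python3 - <<'E'
from plan import *
from bench import ctrl
s=ctrl.read_state();print(w2c(tipw(s)),s["eef_rot"],s["ft_force"])
d=ctrl.snapshot("top");crop(d,290,140,430,220,"t9.png",5)
E
```

```text
[-112.16957174  -76.51370838   52.5960233 ] [-179.59948427   36.77768434 -169.223589  ] [-2.85121298 -0.61464004  0.82114584]
```

View pics/t9.png

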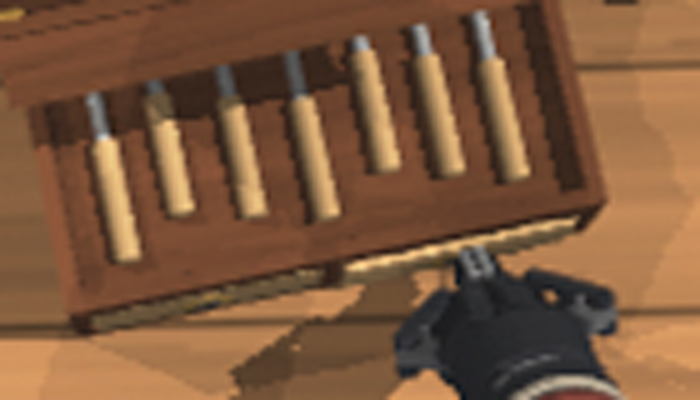

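Drawer B is sliding freely again at about 3 N, so the earlier stall was a body contact. I'll keep pushing.

Call:
{"method": "drive_tool", "body": {
  "targets": [
    [-0.004,0,0.003,0,0,0,0],
    [-0.003,0,0.003,0,0,0,0],
    [-0.003,0,0.003,0,0,0,0]
  ]
}}

```text
time_s: 8.38
ee_pos: [440.1, -118.3, 187.0]
eef_rot: [-179.7, 35.5, -169.8]
ft_force: [-36.6, -11.6, 17.4]
grip_width: -0.0
```

```bash
python3 - <<'E'
from plan import *
from bench import ctrl
s=ctrl.read_state();print(w2c(tipw(s)),s["eef_rot"],s["ft_force"])
E
```

```text
[-107.50037922  -74.40177612   45.78399976] [-179.74932378   35.48522513 -169.84716725] [-36.5762795  -11.61057188  17.37732778]
```

Call:
{"method": "drive_tool", "body": {
  "targets": [
    [0.02,0,-0.015,0,0,0,0],
    [0.025,0,-0.018,0,0,0,0],
    [0.005,0.03,-0.004,0,0,0,0],
    [0,0.035,0,0,0,0,0],
    [0,0.035,0,0,0,0,0],
    [0,0.03,0,0,0,0,0],
    [0,0.02,0,0,0,0,0],
    [0,0,0,0,0,0,0]
  ]
}}

```text
time_s: 9.05
ee_pos: [356.6, 17.8, 190.4]
eef_rot: [-179.2, 36.1, -170.2]
ft_force: [0.7, -0.2, -0.6]
grip_width: -0.1
```

```bash
python3 - <<'E'
from plan import *
from bench import ctrl
s=ctrl.read_state();print(s["joints"].round(1),w2c(tipw(s)),s["eef_rot"],s["ft_force"])
d=ctrl.snapshot("top");crop(d,290,140,430,220,"t10.png",5)
Rm=toolR(36); t=tcp(c2w([-120,75,50]),Rm)
plan(s,t,Rm,step=10,deg=3)
E
```

```text
[-14.7  13.2 -74.4 -31.5  13.4 -20.2] [-163.46586653   72.2881152    50.26614391] [-179.18284401   36.0526673  -170.19640062] [ 0.68530743 -0.1806071  -0.59715013]
N 5
[-0.007, -0.0, 0.0052, -0.24, 0.01, -0.11, 0],
[-0.007, -0.0001, 0.0052, -0.24, 0.01, -0.11, 0],
[-0.007, -0.0001, 0.0052, -0.24, 0.01, -0.11, 0],
[-0.007, -0.0001, 0.0051, -0.24, 0.01, -0.11, 0],
[-0.007, -0.0002, 0.0051, -0.24, 0.01, -0.11, 0],
```

View pics/t10.png

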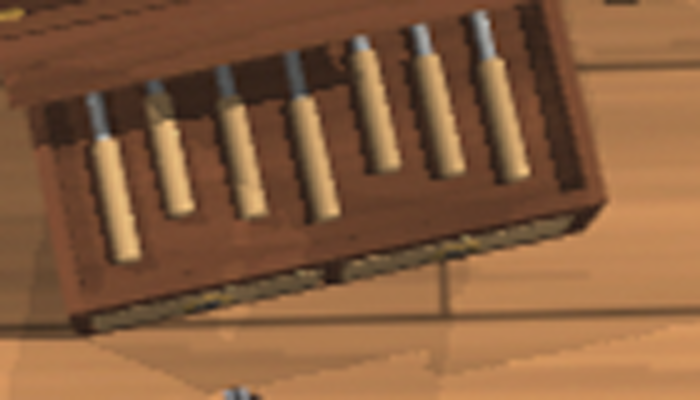

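Both fronts now look flush and alike. I'll press drawer A once more with this tilt to make sure it is seated.

Call:
{"method": "drive_tool", "body": {
  "targets": [
    [-0.008,0,0.006,0,0,0,0],
    [-0.008,0,0.006,0,0,0,0],
    [-0.008,0,0.005,0,0,0,0],
    [-0.007,0,0.004,0,0,0,0],
    [-0.006,0,0.003,0,0,0,0],
    [-0.004,0,0.003,0,0,0,0]
  ]
}}

```text
time_s: 9.6
ee_pos: [412.5, 23.2, 193.5]
eef_rot: [-179.0, 36.1, -170.3]
ft_force: [-43.0, -12.0, 32.2]
grip_width: -0.1
```

```bash
python3 - <<'E'
from plan import *
from bench import ctrl
s=ctrl.read_state();print(w2c(tipw(s)),s["eef_rot"],s["ft_force"])
E
```

```text
[-107.41095236   66.78851327   53.46283099] [-179.02911293   36.11166169 -170.25735958] [-43.00549528 -11.98533576  32.21917951]
```

Call:
{"method": "drive_tool", "body": {
  "targets": [
    [0.012,0,-0.01,0,0,0,0],
    [0.015,0,-0.02,0,0,0,0],
    [0.012,0,-0.03,0,2,0,0],
    [0,-0.01,-0.035,0,4,0,0],
    [0,-0.015,-0.035,0,4,0,0],
    [0,-0.015,-0.035,0,4,0,0],
    [0,0,-0.035,0,4,0,0],
    [0,0,-0.03,0,4,0,0]
  ]
}}

```text
time_s: 10.27
ee_pos: [292.0, -25.9, 331.8]
eef_rot: [-179.2, 18.0, -170.9]
ft_force: [1.1, -0.9, -2.1]
grip_width: -0.1
```

```bash
python3 - <<'E'
from plan import *
from bench import ctrl
s=ctrl.read_state();print(s["joints"].round(1),s["ee_pos"],w2c(tipw(s)),s["eef_rot"],s["ft_force"])
Rm=toolR(10); t=tcp(c2w([-100,0,335]),Rm)
plan(s,t,Rm,step=35,deg=6)
E
```

```text
[-24.4 -14.8 -54.6  34.6   9.1 -32.1] [292.02802246 -25.91950817 331.78860539] [-283.3870062    40.99398097  166.89788871] [-179.18261678   18.00609665 -170.85844405] [ 1.13435674 -0.87012756 -2.08923264]
N 8
[-0.0314, -0.0052, -0.0126, -0.14, 1.0, -0.17, 0],
[-0.0312, -0.0052, -0.0131, -0.14, 1.0, -0.17, 0],
[-0.0309, -0.0053, -0.0137, -0.14, 1.0, -0.17, 0],
[-0.0307, -0.0053, -0.0142, -0.14, 1.0, -0.17, 0],
[-0.0304, -0.0054, -0.0148, -0.14, 1.0, -0.17, 0],
[-0.0301, -0.0054, -0.0153, -0.14, 1.0, -0.17, 0],
[-0.0298, -0.0055, -0.0159, -0.14, 1.0, -0.17, 0],
[-0.0295, -0.0055, -0.0164, -0.14, 1.0, -0.17, 0],
```

Call:
{"method": "drive_tool", "body": {
  "targets": [
    [-0.03,-0.005,-0.015,0,1,0,0],
    [-0.03,-0.005,-0.015,0,1,0,0],
    [-0.03,-0.005,-0.015,0,1,0,0],
    [-0.03,-0.005,-0.015,0,1,0,0],
    [-0.03,-0.005,-0.015,0,1,0,0],
    [-0.03,-0.005,-0.015,0,1,0,0],
    [-0.03,-0.005,-0.015,0,1,0,0],
    [-0.03,-0.005,-0.015,0,1,0,0]
  ]
}}

```text
time_s: 10.93
ee_pos: [500.9, -33.9, 521.1]
eef_rot: [-179.0, 9.6, -171.5]
ft_force: [0.6, -0.9, -0.2]
grip_width: -0.1
```

```bash
python3 - <<'E'
from plan import *
from bench import ctrl
s=ctrl.read_state();print(s["joints"].round(1),s["ee_pos"],w2c(tipw(s)),s["eef_rot"],s["ft_force"])
Rm=toolR(8); t=tcp(c2w([75,0,335]),Rm)
plan(s,t,Rm,step=30,deg=6)
E
```

```text
[-13.    7.   -4.2  69.4   2.5 -21.2] [500.89838783 -33.92060235 521.10682324] [-104.15391438   -5.34778628  350.17233765] [-178.95702258    9.61762308 -171.49745289] [ 0.63578035 -0.89515769 -0.16080589]
N 7
[-0.0255, 0.0012, 0.0064, -0.19, 0.23, -0.28, 0],
[-0.0256, 0.0011, 0.0063, -0.19, 0.23, -0.28, 0],
[-0.0256, 0.0009, 0.0062, -0.19, 0.23, -0.28, 0],
[-0.0256, 0.0008, 0.0061, -0.19, 0.23, -0.28, 0],
[-0.0256, 0.0006, 0.006, -0.19, 0.23, -0.28, 0],
[-0.0257, 0.0005, 0.0059, -0.19, 0.23, -0.28, 0],
[-0.0257, 0.0003, 0.0058, -0.19, 0.23, -0.28, 0],
```

Call:
{"method": "drive_tool", "body": {
  "targets": [
    [-0.026,0.001,0.004,0,0,-0.3,0],
    [-0.026,0.001,0.004,0,0,-0.3,0],
    [-0.026,0.001,0.004,0,0,-0.3,0],
    [-0.026,0.001,0.004,0,0,-0.3,0],
    [-0.026,0.001,0.004,0,0,-0.3,0],
    [-0.026,0.001,0.004,0,0,-0.3,0],
    [-0.026,0,0.004,0,0,-0.3,0],
    [0,0,0,0,0,0,0]
  ]
}}

```text
time_s: 11.6
ee_pos: [697.2, -0.3, 525.9]
eef_rot: [-178.4, 9.8, -169.6]
ft_force: [2.0, 0.7, 0.4]
grip_width: 0.0
```

```bash
python3 - <<'E'
from plan import *
from bench import ctrl
s=ctrl.read_state();print(s["joints"].round(1),s["ee_pos"],w2c(tipw(s)),s["eef_rot"],s["ft_force"])
d=ctrl.snapshot("scene");crop(d,200,60,460,310,"s11.png",3)
Rm=toolR(8); t=tcp(c2w([58,0,266]),Rm)
plan(s,t,Rm,step=20,deg=6)
E
```

```text
[ -6.3  30.8  30.3  79.7   1.3 -16.5] [ 6.97208142e+02 -2.73016542e-01  5.25935749e+02] [ 95.55796452  -8.63454339 355.11210164] [-178.43534487    9.76570858 -169.57021301] [2.03337864 0.69668882 0.44011162]
N 5
[0.0094, 0.0012, 0.0163, -0.31, 0.35, -0.02, 0],
[0.0093, 0.0011, 0.0163, -0.31, 0.35, -0.02, 0],
[0.0092, 0.001, 0.0164, -0.31, 0.35, -0.02, 0],
[0.0091, 0.0009, 0.0165, -0.31, 0.35, -0.02, 0],
[0.009, 0.0009, 0.0165, -0.31, 0.35, -0.02, 0],
```

View pics/s11.png

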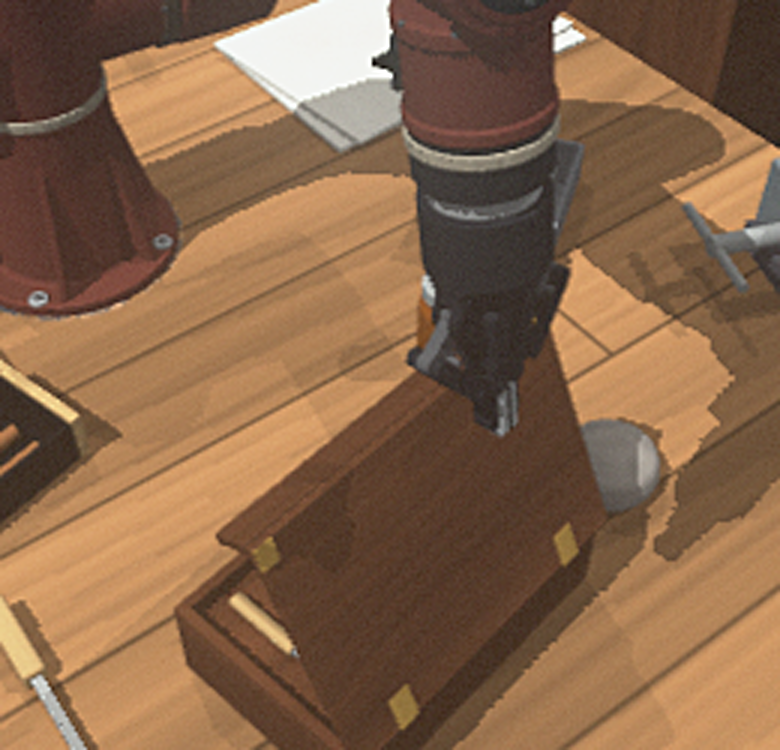

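Call:
{"method": "drive_tool", "body": {
  "targets": [
    [0.006,0.001,0.02,0,0.3,0,0],
    [0.006,0.001,0.02,0,0.3,0,0],
    [0.008,0.001,0.02,0,0.3,0,0],
    [0.008,0.001,0.018,0,0.3,0,0],
    [0,0,0,0,0,0,0]
  ]
}}

```text
time_s: 12.07
ee_pos: [678.9, -3.3, 442.1]
eef_rot: [-178.4, 8.5, -169.8]
ft_force: [-1.3, 0.4, -0.4]
grip_width: 0.1
```

```bash
cat >> plan.py <<'E'
def lidtip(t,r=195,off=0):
    return np.array([100-r*np.cos(t)+(10+off)*np.sin(t),0,94.5+r*np.sin(t)+(10+off)*np.cos(t)])
E
python3 - <<'E'
from plan import *
from bench import ctrl
s=ctrl.read_state();print(s["joints"].round(1),w2c(tipw(s)),s["eef_rot"],s["ft_force"])
for t in(1.1,.9,.7,.5,.3,.1,0):print(t,lidtip(t),lidtip(t,off=10))
E
```

```text
[ -6.7  28.8  14.8  67.4   0.9 -16.7] [ 73.2126096   -8.46949631 270.67482618] [-178.40647767    8.49652629 -169.76870054] [-1.30975477  0.40152667 -0.36630773]
1.1 [ 20.46082992   0.         272.82139643] [ 29.37290352   0.         277.35735764]
0.9 [-13.38067472   0.         253.46484706] [ -5.54740562   0.         259.68094674]
0.7 [-42.70204965   0.         227.77087088] [-36.25987278   0.         235.41929276]
0.5 [-66.33434418   0.         196.76380565] [-61.5400888    0.         205.53963127]
0.3 [-83.33541331   0.         161.67980519] [-80.38021125   0.         171.23317008]
0.1 [-93.02747806   0.         123.9175579 ] [-92.0291439    0.         133.86759955]
0 [-95.    0.  104.5] [-95.    0.  114.5]
```

```bash
cat >> plan.py <<'E'
from scipy.interpolate import interp1d
def sweep(s,step=6,n=8,alpha=8,push=0,tmin=-.05,r=195):
    ts=np.linspace(1.12,tmin,400); path=np.array([lidtip(t,r,10*np.sin(t)-push) for t in ts])
    q=w2c(tipw(s)); i=np.argmin(np.linalg.norm((path-q)[:,[0,2]],axis=1))
    print("tip",q.round(1),"t~",ts[i].round(3),"F",s["ft_force"].round(1))
    d=np.r_[0,np.cumsum(np.linalg.norm(np.diff(path[i:],axis=0),axis=1))]
    pts=[path[i:][min(np.searchsorted(d,step*(k+1)),len(d)-1)] for k in range(n)]
    R0=R.from_euler("xyz",s["eef_rot"],degrees=True);rv=(R0.inv()*R.from_matrix(toolR(alpha))).as_rotvec(degrees=True)
    prev=tcp(c2w(q),R0.as_matrix());Rc=R0
    for k in range(n):
        Rn=Rc*R.from_rotvec(rv/n,degrees=True); P=tcp(c2w(pts[k]),Rn.as_matrix())
        print((Rc.inv().apply(P-prev)/1000).round(4).tolist(),(rv/n).round(2).tolist(),pts[k].round(0))
        prev=P;Rc=Rn
E
python3 - <<'E'
from plan import *
from bench import ctrl
s=ctrl.read_state()
sweep(s,6,8)
E
```

```text
tip [ 73.2  -8.5 270.7] t~ 1.12 F [-1.3  0.4 -0.4]
[0.0456, 0.0073, -0.0124] [-0.2, 0.06, -0.03] [ 26.   0. 276.]
[0.0055, -0.0006, 0.0015] [-0.2, 0.06, -0.03] [ 21.   0. 274.]
[0.0055, -0.0006, 0.0017] [-0.2, 0.06, -0.03] [ 15.   0. 271.]
[0.0054, -0.0006, 0.0019] [-0.2, 0.06, -0.03] [ 10.   0. 269.]
[0.0054, -0.0006, 0.002] [-0.2, 0.06, -0.03] [  5.   0. 266.]
[0.0058, -0.0006, 0.0024] [-0.2, 0.06, -0.03] [ -1.   0. 262.]
[0.0052, -0.0006, 0.0024] [-0.2, 0.06, -0.03] [ -6.   0. 259.]
[0.0052, -0.0006, 0.0026] [-0.2, 0.06, -0.03] [-11.   0. 256.]
```

Now I'll approach to contact slowly.

Call:
{"method": "drive_tool", "body": {
  "targets": [
    [0.008,0.001,-0.001,0,0,0,0],
    [0.008,0.001,-0.001,0,0,0,0],
    [0.008,0.001,-0.001,0,0,0,0],
    [0.008,0.001,-0.001,0,0,0,0],
    [0.006,0.001,0,0,0,0,0],
    [0.005,0,0.002,0,0,0,0],
    [0.005,0,0.002,0,0,0,0]
  ]
}}

```text
time_s: 12.65
ee_pos: [628.7, -8.9, 442.0]
eef_rot: [-178.3, 8.9, -169.9]
ft_force: [2.0, 0.5, -0.5]
grip_width: -0.4
```

```bash
python3 - <<'E'
from plan import *
from bench import ctrl
s=ctrl.read_state()
sweep(s,6,8)
d=ctrl.snapshot("scene");crop(d,200,60,460,310,"s12.png",3)
E
```

```text
tip [ 24.1  -5.1 270.7] t~ 1.067 F [ 2.   0.5 -0.5]
[0.0071, 0.0043, -0.0023] [-0.22, 0.12, -0.06] [ 16.   0. 272.]
[0.0053, -0.0006, 0.0018] [-0.22, 0.12, -0.06] [ 11.   0. 269.]
[0.0052, -0.0006, 0.002] [-0.22, 0.12, -0.06] [  6.   0. 266.]
[0.0052, -0.0006, 0.0021] [-0.22, 0.12, -0.06] [  1.   0. 263.]
[0.0051, -0.0006, 0.0023] [-0.22, 0.12, -0.06] [ -4.   0. 260.]
[0.005, -0.0006, 0.0025] [-0.22, 0.12, -0.06] [ -9.   0. 257.]
[0.0055, -0.0006, 0.0029] [-0.22, 0.12, -0.06] [-15.   0. 253.]
[0.0049, -0.0007, 0.0029] [-0.22, 0.12, -0.06] [-19.   0. 250.]
```

View pics/s12.png

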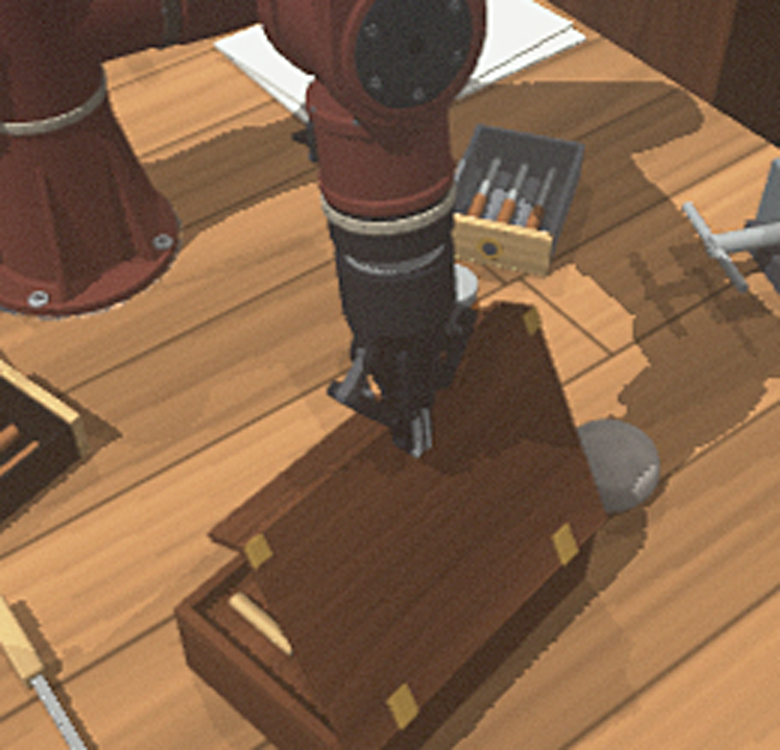

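The fingertips at (418,445) are on the outer face near the edge, and the lid has already moved slightly. I'll follow the arc.

Call:
{"method": "drive_tool", "body": {
  "targets": [
    [0.006,0.001,0.001,0,0,0,0],
    [0.005,0,0.002,0,0,0,0],
    [0.005,0,0.002,0,0,0,0],
    [0.005,0,0.002,0,0,0,0],
    [0.005,0,0.002,0,0,0,0],
    [0.005,0,0.003,0,0,0,0],
    [0.005,0,0.003,0,0,0,0],
    [0.005,0,0.003,0,0,0,0]
  ]
}}

```text
time_s: 13.37
ee_pos: [588.0, -15.8, 416.0]
eef_rot: [-178.3, 9.0, -169.9]
ft_force: [0.4, -0.4, 1.8]
grip_width: -0.4
```

```bash
python3 - <<'E'
from plan import *
from bench import ctrl
s=ctrl.read_state()
sweep(s,7,8)
E
```

```text
tip [-17.1  -4.7 244.8] t~ 0.821 F [ 0.4 -0.4  1.8]
[0.0083, 0.0039, -0.0012] [-0.22, 0.12, -0.06] [-26.   0. 244.]
[0.0057, -0.0006, 0.0038] [-0.22, 0.12, -0.06] [-31.   0. 240.]
[0.0055, -0.0006, 0.0041] [-0.22, 0.12, -0.06] [-36.   0. 235.]
[0.0054, -0.0006, 0.0043] [-0.22, 0.12, -0.06] [-41.   0. 230.]
[0.0047, -0.0006, 0.0041] [-0.22, 0.12, -0.06] [-46.   0. 225.]
[0.005, -0.0006, 0.0047] [-0.22, 0.12, -0.06] [-50.   0. 220.]
[0.0049, -0.0006, 0.0049] [-0.22, 0.12, -0.06] [-55.   0. 214.]
[0.0043, -0.0007, 0.0047] [-0.22, 0.12, -0.06] [-59.   0. 209.]
```

Call:
{"method": "drive_tool", "body": {
  "targets": [
    [0.007,0,0.001,0,0,0,0],
    [0.006,0,0.003,0,0,0,0],
    [0.006,0,0.004,0,0,0,0],
    [0.005,0,0.004,0,0,0,0],
    [0.005,0,0.004,0,0,0,0],
    [0.005,0,0.005,0,0,0,0],
    [0.005,0,0.005,0,0,0,0],
    [0.004,0,0.005,0,0,0,0]
  ]
}}

```text
time_s: 14.03
ee_pos: [546.2, -24.1, 374.7]
eef_rot: [-178.3, 8.9, -170.0]
ft_force: [0.8, 0.4, 1.8]
grip_width: 0.0
```

```bash
python3 - <<'E'
from plan import *
from bench import ctrl
s=ctrl.read_state()
sweep(s,6,8)
d=ctrl.snapshot("scene");crop(d,200,60,460,310,"s13.png",3)
E
```

```text
tip [-59.8  -5.1 203.5] t~ 0.522 F [0.8 0.4 1.8]
[0.0057, 0.0045, 0.0032] [-0.22, 0.12, -0.06] [-65.   0. 199.]
[0.0035, -0.0006, 0.0046] [-0.22, 0.12, -0.06] [-68.   0. 194.]
[0.0034, -0.0006, 0.0047] [-0.22, 0.12, -0.06] [-71.   0. 189.]
[0.0032, -0.0006, 0.0048] [-0.22, 0.12, -0.06] [-74.   0. 184.]
[0.003, -0.0006, 0.0049] [-0.22, 0.12, -0.06] [-77.   0. 178.]
[0.0029, -0.0006, 0.0051] [-0.22, 0.12, -0.06] [-79.   0. 173.]
[0.0027, -0.0006, 0.0052] [-0.22, 0.12, -0.06] [-81.   0. 167.]
[0.0023, -0.0007, 0.0047] [-0.22, 0.12, -0.06] [-83.   0. 162.]
```

View pics/s13.png

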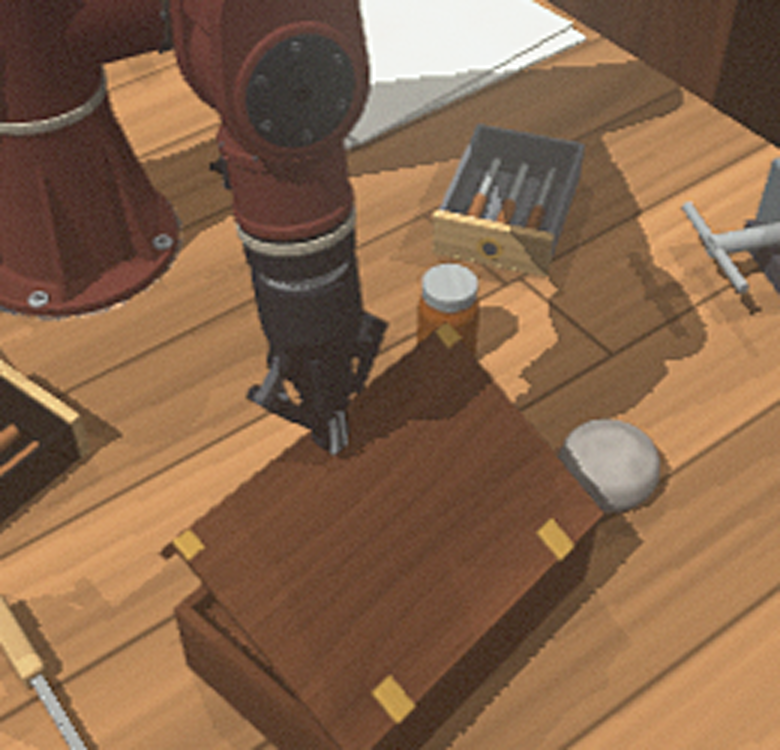

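The lid is following and stands at about 0.5 rad. I'll continue.

Call:
{"method": "drive_tool", "body": {
  "targets": [
    [0.004,0.001,0.004,0,0,0,0],
    [0.003,0,0.005,0,0,0,0],
    [0.003,0,0.005,0,0,0,0],
    [0.003,0,0.005,0,0,0,0],
    [0.003,0,0.005,0,0,0,0],
    [0.003,0,0.005,0,0,0,0],
    [0.002,0,0.005,0,0,0,0],
    [0.002,0,0.005,0,0,0,0]
  ]
}}

```text
time_s: 14.75
ee_pos: [527.1, -27.5, 327.2]
eef_rot: [-178.3, 8.8, -170.0]
ft_force: [-1.5, 1.4, 1.5]
grip_width: 0.1
```

```bash
python3 - <<'E'
from plan import *
from bench import ctrl
s=ctrl.read_state()
sweep(s,5,8)
E
```

```text
tip [-79.6  -5.  155.9] t~ 0.264 F [-1.5  1.4  1.5]
[0.0072, 0.0043, 0.0023] [-0.22, 0.1, -0.06] [-87.   0. 152.]
[0.0017, -0.0006, 0.0044] [-0.22, 0.1, -0.06] [-88.   0. 148.]
[0.0016, -0.0006, 0.0044] [-0.22, 0.1, -0.06] [-89.   0. 143.]
[0.0017, -0.0006, 0.005] [-0.22, 0.1, -0.06] [-90.   0. 138.]
[0.0014, -0.0006, 0.0045] [-0.22, 0.1, -0.06] [-91.   0. 133.]
[0.0013, -0.0006, 0.0046] [-0.22, 0.1, -0.06] [-92.   0. 128.]
[0.0013, -0.0006, 0.0052] [-0.22, 0.1, -0.06] [-93.   0. 123.]
[0.001, -0.0006, 0.0046] [-0.22, 0.1, -0.06] [-94.   0. 118.]
```

Call:
{"method": "drive_tool", "body": {
  "targets": [
    [0.003,0,0.004,0,0,0,0],
    [0.002,0,0.004,0,0,0,0],
    [0.002,0,0.004,0,0,0,0],
    [0.002,0,0.004,0,0,0,0],
    [0.001,0,0.004,0,0,0,0],
    [0.001,0,0.004,0,0,0,0],
    [0.001,0,0.003,0,0,0,0],
    [0.001,0,0.003,0,0,0,0]
  ]
}}

```text
time_s: 15.42
ee_pos: [518.4, -30.1, 291.6]
eef_rot: [-178.3, 8.8, -170.0]
ft_force: [0.0, 1.2, 0.2]
grip_width: -0.0
```

```bash
python3 - <<'E'
from plan import *
from bench import ctrl
s=ctrl.read_state()
sweep(s,2,8)
d=ctrl.snapshot("scene");crop(d,200,60,460,310,"s14.png",3)
E
```

```text
tip [-88.7  -5.8 120.4] t~ 0.082 F [0.  1.2 0.2]
[0.005, 0.0051, 0.0005] [-0.22, 0.1, -0.06] [-94.   0. 119.]
[0.0002, -0.0006, 0.0017] [-0.22, 0.1, -0.06] [-94.   0. 117.]
[0.0002, -0.0006, 0.0017] [-0.22, 0.1, -0.06] [-94.   0. 115.]
[0.0003, -0.0006, 0.0023] [-0.22, 0.1, -0.06] [-94.   0. 113.]
[0.0001, -0.0006, 0.0018] [-0.22, 0.1, -0.06] [-95.   0. 111.]
[0.0001, -0.0006, 0.0018] [-0.22, 0.1, -0.06] [-95.   0. 109.]
[0.0002, -0.0006, 0.0024] [-0.22, 0.1, -0.06] [-95.   0. 107.]
[0.0001, -0.0006, 0.0018] [-0.22, 0.1, -0.06] [-95.   0. 105.]
```

View pics/s14.png

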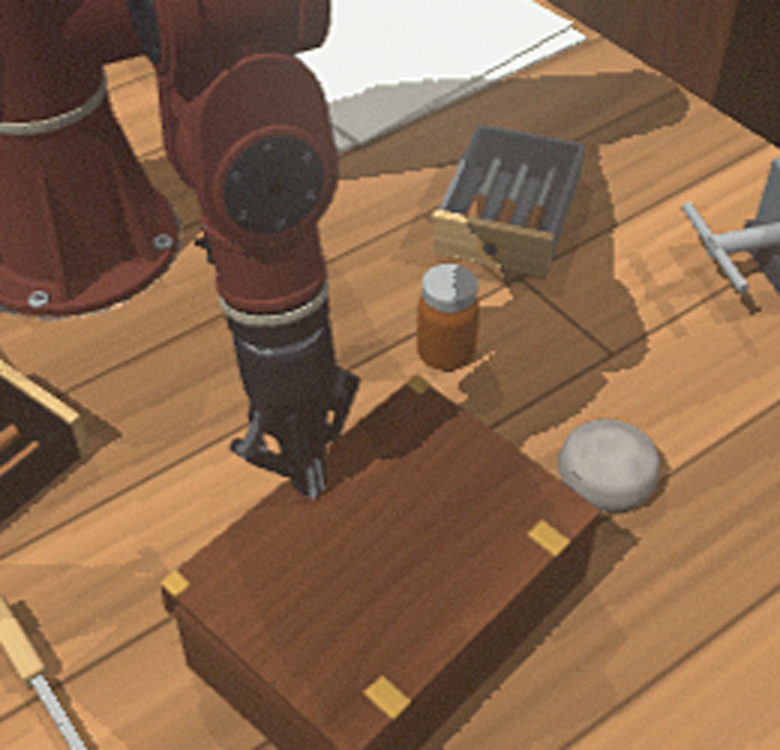

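The lid is almost flat, so I'll do the last bit slowly.

Call:
{"method": "drive_tool", "body": {
  "targets": [
    [0,0,0.0025,0,0,0,0],
    [0,0,0.0025,0,0,0,0],
    [0,0,0.0025,0,0,0,0],
    [0,0,0.0025,0,0,0,0],
    [0,0,0.0025,0,0,0,0]
  ]
}}

```text
time_s: 15.88
ee_pos: [520.1, -30.2, 277.8]
eef_rot: [-178.3, 8.7, -170.0]
ft_force: [-0.2, -0.5, 0.9]
grip_width: -0.3
```

Call:
{"method": "drive_tool", "body": {
  "targets": [
    [0,0,0.0025,0,0,0,0],
    [0,0,0.0025,0,0,0,0]
  ]
}}

```text
time_s: 16.05
ee_pos: [520.5, -30.1, 275.7]
eef_rot: [-178.3, 8.8, -170.0]
ft_force: [-30.7, 3.1, 67.4]
grip_width: 0.2
```

```bash
python3 - <<'E'
from plan import *
from bench import ctrl
s=ctrl.read_state()
sweep(s,2,1)
E
```

```text
tip [-86.7  -6.5 104.4] t~ 0.003 F [-30.7   3.1  67.4]
[0.0063, 0.001, 0.0004] [-1.79, 0.76, -0.47] [-95.   0. 103.]
```

The lid has hit its stop at tip z = 104.4 mm, which matches the shut height. I'll lift clear.

Call:
{"method": "drive_tool", "body": {
  "targets": [
    [0,0,-0.003,0,0,0,0],
    [0,0,-0.015,0,0,0,0],
    [0,0,-0.03,0,0,0,0],
    [0.02,0,-0.035,0,0,0,0],
    [0.02,0,-0.035,0,0,0,0],
    [0.03,0,-0.025,0,0,0,0],
    [0.03,0,-0.02,0,0,0,0],
    [0.03,0,0,0,0,0,0]
  ]
}}

```text
time_s: 16.72
ee_pos: [367.7, -52.2, 423.7]
eef_rot: [-178.1, 9.0, -169.8]
ft_force: [0.9, -0.9, 1.0]
grip_width: -0.0
```

Call:
{"method": "drive_tool", "body": {
  "targets": [
    [0.03,0.03,0,0,0,0,0],
    [0.02,0.035,0,0,0,0,0],
    [0,0.035,0,0,0,0,0],
    [0,0.035,0,0,0,0,0],
    [0,0.035,0,0,0,0,0],
    [0,0.035,0,0,0,0,0],
    [0,0.035,0,0,0,0,0],
    [0,0,0,0,0,0,0]
  ]
}}

```text
time_s: 17.38
ee_pos: [269.9, 180.5, 408.4]
eef_rot: [-178.0, 9.7, -170.3]
ft_force: [-0.9, -0.5, -0.6]
grip_width: -0.1
```

```bash
python3 - <<'E'
from bench import ctrl
from fit import *
import pickle
s=ctrl.read_state();print(s["ee_pos"],s["ft_force"])
p=pickle.load(open("p.pkl","rb")).copy();p[3]=0;p[4]=p[5]=0
d=ctrl.snapshot("scene");overlay(d,p,(200,130,460,310),"s15.png",3)
d=ctrl.snapshot("top");overlay(d,p,(270,90,470,240),"t15.png")
E
```

```text
[269.91381466 180.46814293 408.39985075] [-0.9402781  -0.48048061 -0.58770046]
```

View pics/s15.png

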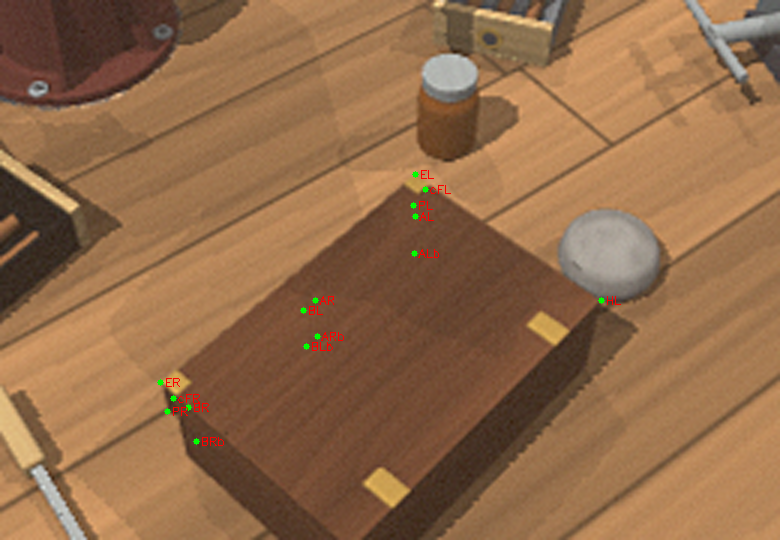

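View pics/t15.png

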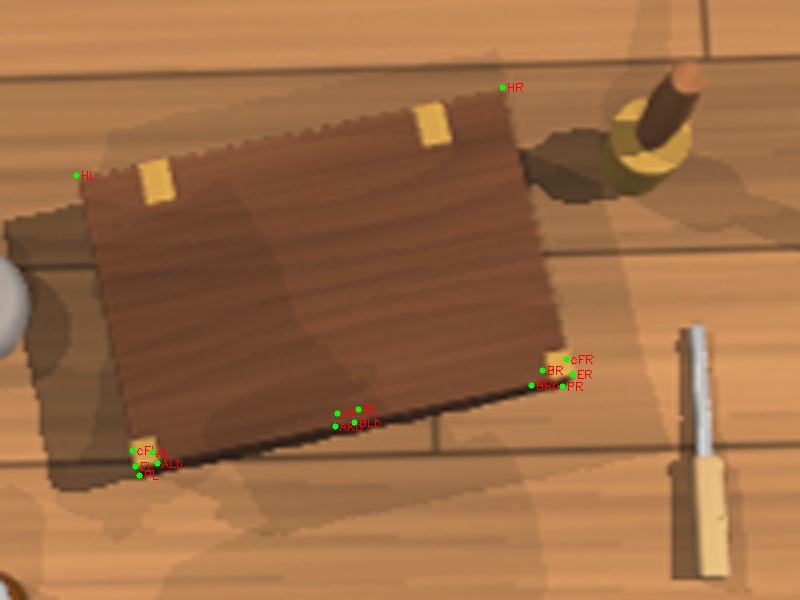

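```bash
python3 - <<'E'
from bench import ctrl
from h import *
d=ctrl.snapshot("top");crop(d,295,170,420,215,"t16.png",6)
d=ctrl.snapshot("wrist");cv2.imwrite("pics/w16.png",d["frame"][:,:,::-1])
E
```

```text
(no output)
```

View pics/w16.png

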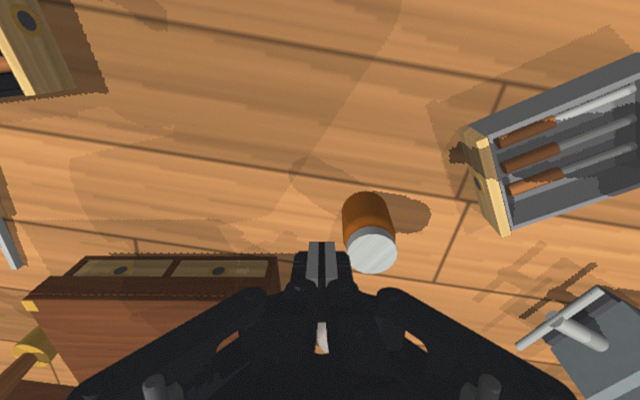

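View pics/t16.png

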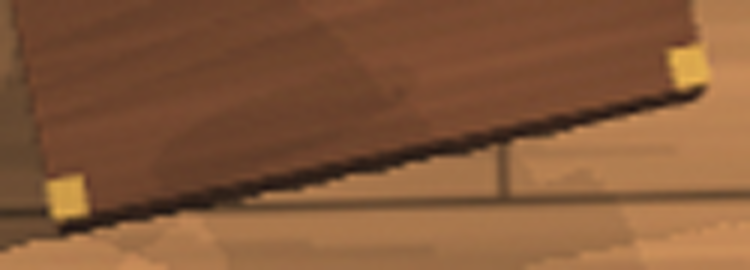

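The wrist view shows both drawer fronts flush in their frames at (120,270) and (218,270), with the lid down over them. The loose items haven't moved, so I'm handing in.

```bash
python3 -c "
from bench import ctrl
print(ctrl.hand_in())"
```

```text
the job is handed in; nothing more can be done
None
```

I pushed both drawers home with the closed fingertips, then lowered the lid along its arc until it lay flat. I handed the job in at about 17.5 s of the 64 s allowed.

**Drawers:** Both stopped at the same depth (tip at case x ≈ -107.5 mm) under 38 N and 45 N of horizontal push. The wrist and top views show both fronts flush.

**Lid:** Its stop came at tip z = 104.4 mm, against 104.5 mm expected for shut. Pictures taken after lifting clear show it lying flat.

**Loose items:** The mallet, jar, stone and chisel appear at the same pixels as before.

**What went wrong:**
- **Body contact:** My first push on drawer B stalled about 12 mm short, reading 34 N at the wrist. I think the gripper body was pressing on the case's front edge, so I backed off and finished with more tilt. That is close to the 40 N limit for body contact. The similar reading on the first push of drawer A may have been the same, so I pressed A again.
- **Peak force:** The final press on the shut lid reached about 74 N in total at the wrist (67 N of it vertical), under the 120 N limit. The last part of the lid's travel was at about 30 mm/s.
- **Joint 3:** It came within 0.1° of its lower limit twice, and no reading was past the limit.

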